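# Free the gauge cabinet's door track and slide the door home

## Robot

A 6-joint arm with a two-finger parallel gripper is mounted at the origin on the work surface. World frame = base frame: x ahead of the robot, y to its left, z up, the work surface at z = 0. Lengths are in mm, angles in rad, forces in N, time in s.
With the tool pointing down it reaches from about 275 to 1000 mm from the base axis. Payload 8.4 kg.
Tool frame: the origin (TCP) lies midway between the tips of the shut fingers; the grasp point (between the pads) lies 19 mm behind it; z points along the fingers, y is the direction in which the jaws open and shut (so a half turn about z gives the same grasp; the last joint's range is limited). The gripper opens to 85 mm and grips with 20 to 120 N. Pads are 22 mm wide; open, the fingers measure 114 mm over their backs; the gripper's body (76 mm by 85 mm) begins 54 mm behind the grasp point. The pads swing forward as they close: fully open they stand 13 mm farther back than shut.
Start: joints at [-1.114, 0.353, 1.633, -0, 1.155, -0.002], TCP at [276.794, -560.368, 231.281] pointing down, gripper open.
Joint ranges: [-2.63, 2.63], [-0.92, 2.1], [0.06, 2.66], [-1.3, 4.44], [0, 2.69], [-3.02, 3.02]. Speed limits (rad/s): [2.22, 2.22, 2.79, 3.14, 3.14, 3.14].

## Interface

Orientations are given as [roll, pitch, yaw] about the fixed x, y, z axes, in that order (R = Rz(yaw) Ry(pitch) Rx(roll)).
In Python, from rig import r gives the robot as it stands. The module is installed in compiled form; this text tells all that it offers.
- The arm moves only by the tool drive_tool, never from a script. Its argument "moves" is a list of rows, each a list of 3 entries, a list of its own where there are three numbers: the closure, from 0 (fully open) to 1 (shut), then the shift along the tool's x, y, z in cm, then the turn about the tool's z in degrees. In form: [[claw, [dx, dy, dz], roll], ...]. A call has 1 to 12 rows; each row is the pose to reach, as a shift and turn from the pose measured when the call began, along the tool's axes at that moment; what a row does not reach only later rows make up. A row lasts 1/8 s, in which the tool goes at most 62.5 mm and 10.7 degrees, less where a joint would pass 70% of its speed; a pose out of reach is approached as far as the arm can. A call with a gripper value outside its range is refused whole. The fingers move at their own pace and stop on an object; "grip_force" is the grip in N (left out, the last holds). Time passes only in rows, so rows that repeat a pose let the fingers close. It gives the time, the measured TCP pose, the force and the opening at its end, in the units of the state.
- r.sense(): the state, without advancing time (a new reading comes with each control period).
- r.grab_frame(name): name is "scene" or "top"; returns a dict with "color" (400x640x3 uint8, red, green, blue), "fx", "fy", "cx", "cy" (pixels), "pose" (4x4, takes a point from camera to world coordinates). Camera axes: x right, y up, looking along -z (the intrinsics and any distortion apply to the point x, -y, -z); pixel columns grow to the right and rows downward; lengths in mm; the calibration is good to about 2 mm. A picture is of the moment at which its call begins. There is no depth.
- r.sign_off(): hands the job in, once; it reports no verdict.
Trained networks look in the newest picture that a camera, given by its name, has taken for a name from the list of things; names that differ only in an ending like _2 or _b are one class to them, and where a whole thing is asked for, a point or a joint stands for the part that bears it (a point fixed in the world has none). Each returns a list of dicts, best first, with "score" (0 to 1); they miss things now and then, are a little off and sometimes report something else, mostly with a low value. They report only what shows in the picture. A call takes as long as a camera call. They do not tell look-alikes from the thing itself.
- r.outline_of(thing, camera): "mask" (400x640 bool, what is visible of it) and "at" ([column, row] in pixels, amid what is visible of it).
- r.spot_point(thing, camera): "at" ([column, row] in pixels: a listed point, or the origin of a listed thing).
The state is a dict: "clock": time; "qpos": joint angles; "qvel": joint speeds; "joint_efforts": joint torques, N m; "eef_pos": TCP position; "tcp_rot": TCP orientation; "contact_force": force on the tool from outside, world axes, zero at the start; "wrist_torque": the same for the moment, N m; "opening": opening from 0.0 (shut) to 1.0 (fully open).
Only numpy, scipy, OpenCV 4.12 (cv2) and the standard library are available. Lean on these libraries where they do the work, as an engineer would, in place of code of your own. Each camera call takes 0.05 s, during which the arm holds its last target.

## Task

A steel mandrel has dropped into the door track of the gauge cabinet and keeps the door from shutting. Drag it along the track with the hooked pick until it drops into the tray at the track's open end, and hang the pick back in the slit of its rack. Then lift the clear acrylic door from its stand, set it upright in the track and slide it fully home against the end of the covered pocket, leaving the other things on the bench where they are.

Things in the scene. Friction and masses are not known exactly. Their poses are not given: they have to be found in the camera images.
- cabinet: (All sizes in mm.) Fixed low white painted plywood cabinet, roof and back clear acrylic (x 12.5 to 160, y -135 to 145, roof at z 125) with a copper manifold gauge inside. Origin at bench level on the centre line of the door track, which runs along own y in front (-x) of the cabinet, 11 wide, floor at z 20, from its open end at y -50 to the pocket's end wall at y 130. z up.
- track (a point): Track floor on its centre line, 20 above the cabinet's origin, same axes. From y -50 to 90 the track is open above, between aluminium lips (outer faces x -12.5 and 12.5, tops at cabinet z 42). From y 90 to 130 it is a covered pocket, 11 wide inside, ceiling at cabinet z 140, cap top at z 148, outer size x -12.5 to 12.5, y 90 to 145.
- pocket_end (a point): Point on the track floor and centre line at the inner face of the pocket's closed end wall (cabinet y 130, z 20); axes as the cabinet's. The shut door's edge touches this wall.
- tray (a point): Centre of the floor of the steel catch tray beyond the track's open end (cabinet x -16, y -95, z 4). Inside: cabinet x -42 to 12, y -137 to -50; walls up to z 24, so the tray floor lies 16 below the track floor.
- mandrel: Loose plain round polished steel pin, 8 diameter, 36 long, 15 g. Origin at its centre, own y along it. It starts along the track floor: its far end, under the pocket's cover, is 16 to 28 from the end wall; its near end sticks out from the cover. It slides easily. The hook cannot get past it sideways in the track, only above it.
- rack: Fixed tool rack, base 70 x 170, origin at bench level in the centre. Two level aluminium rails along own y, 12 apart (slit centred on x 0), tops at z 140, outer edges at x -16 and 16, between end posts (inner faces y -77 and 77). Tools hang with the shank in the slit and the flange on the rails.
- pick: Hooked pick, 70 g. Origin on the shank axis level with the hook's lowest point. Shank 5 thick along own z; at z 16 a level foot (5 thick, underside 13.5) runs to y +52, where the tip turns down to z 0. Flange 28 x 28, z 125-130; wooden grip 14 (x) x 24 (y), z 130-172. Starts hung, origin 15 above the bench, foot along the rack's +y; it lifts straight up through the slit.
- door: Loose clear acrylic door, 0.13 to 0.24 kg: upright panel 8 thick (own x), 170 wide (own y, side edges trimmed with aluminium), 115 high, with an aluminium handle bar on the middle of its top edge, 14 (x) x 60 (y), z 115 to 155. Origin at the middle of its bottom edge, z up. Both faces are alike. Home, its origin is on the track floor 85 from the pocket end.
- stand: Fixed plywood stand, base 90 x 150, with a slot 12 wide along its own y, floor at z 10, walls up to z 36, in which the door stands at the start. Origin at bench level in the centre.
- scriber: Bystander: straight scriber with the same flange and shank as the pick but no hook and a shorter grip, hanging in the rack's other place, 75 from the pick. Its top is 163 above the bench.
- tee: Bystander: brass tee fitting, about 60 x 50 x 22, lying on the bench.
- case: Bystander: gray nylon case, 90 x 180 x 45, lying on the bench to the left of the cabinet.
- wrench: Bystander: steel wrench lying on the bench near the robot.
- jar: Bystander: closed jar, 56 diameter, 60 high, standing to the right of the cabinet.
- collar: Bystander: stepped copper collar, 36 diameter, 30 high, standing on the bench near the robot.
There are look-alikes about, which are no part of the job. There is more than one size of the door; the one meant has the size given above.

How it is judged (in metres and radians):
On the way, in this order (a step that is already met when the one before it is completed fails the run):
1. the pick touches the mandrel while the mandrel is in the track (contact force between pick and mandrel above 0.02 N and x of mandrel in the frame of cabinet between -0.006 and 0.006 m and y of mandrel in the frame of cabinet between -0.05 and 0.13 m).
2. the mandrel lies in the catch tray (x of mandrel in the frame of cabinet between -0.045 and 0.0125 m and y of mandrel in the frame of cabinet between -0.14 and -0.05 m and z of mandrel in the frame of cabinet between 0.004 and 0.018 m), for 0.2 s.
3. the pick hangs released in its rack's slit (x of pick in the frame of rack between -0.009 and 0.009 m and y of pick in the frame of rack between -0.08 and 0.08 m and z of pick in the frame of rack between 0.011 and 0.021 m and angle between pick's own z axis and vertical below 0.12 rad and not (contact force between pick and the fingers above 0.05 N)), for 0.2 s.
4. the door is fully home in the track (x of door in the frame of track between -0.004 and 0.004 m and y of door in the frame of pocket_end between -0.091 and -0.08 m and z of door in the frame of track between -0.003 and 0.004 m and angle between door's own z axis and vertical below 0.06 rad and angle between the y axis of door and the y axis of cabinet, either way round below 0.04 rad), for 0.2 s.
At the end, for the whole second after the job is handed in: The door stands released and still on the track floor (within 4 mm), centred within 4 mm, upright within 0.06 rad and in line within 0.04 rad, its edge within 6 mm of the pocket end wall. The mandrel rests in the tray. The pick hangs still and upright in the rack slit, flange on the rails (all of step 2 and all of step 3 and all of step 4 and linear speed of door below 0.02 m/s and linear speed of each of pick, mandrel below 0.05 m/s); the robot touches nothing.
It fails at once if a bystander (scriber, tee, case, wrench, jar or collar) is moved by more than 30 mm (distance of any of scriber, tee, case, wrench, jar, collar from where it was at the start of the episode above 0.03 m).
It also fails if it takes over 72 s, if anything falls off the work surface, if the arm or the gripper's body presses on something with over 40 N, if the wrist force passes 120 N, or if a joint passes its speed limit or range.

## Working session

There is one attempt and no reset: what is moved stays moved. The work goes in short steps, Python scripts to look and compute and a tool call to move; the robot and the scene stay as the last step left them, time stands still between calls to the robot, and variables do not carry over. Pictures are saved under pics/ and viewed, and the job is handed in when it is done.

Besides the shell and the picture viewer there is one more tool, called after "Emit:" by a JSON object that holds its "name" and its "arguments". drive_tool: Moves the arm, as the interface text tells. Its arguments: {"type":"object","properties":{"moves":{"type":"array"},"grip_force":{"type":"number"}},"required":["moves"]}

```bash
ls; mkdir -p pics
python3 - <<'E'
from rig import r
import cv2
s=r.sense(); print({k:s[k] for k in('clock','eef_pos','tcp_rot','opening','contact_force')})
for n in('scene','top'):
    f=r.grab_frame(n); cv2.imwrite(f'pics/{n}0.png',f['color'][:,:,::-1]); print(n,[f[k] for k in('fx','fy','cx','cy')],f['pose'].round(3).tolist(), f.keys())
E
```

```text
pics
{'clock': 0.0, 'eef_pos': array([ 276.5884331 , -559.91308044,  230.52450838]), 'tcp_rot': array([-3.14012572e+00,  1.03951732e-06,  4.58820802e-01]), 'opening': 1.0015512143731964, 'contact_force': array([ 0.07361129, -0.47709925,  0.4545204 ])}
scene [403.73815460932207, 403.73815460932207, 319.4742807470167, 202.8594188129625] [[-0.193, -0.608, 0.77, 1294.839], [0.981, -0.104, 0.163, 154.388], [-0.02, 0.787, 0.616, 669.309], [0.0, 0.0, 0.0, 1.0]] dict_keys(['color', 'fx', 'fy', 'cx', 'cy', 'pose'])
top [386.7062030701671, 386.7062030701671, 324.5722230117475, 202.4204402706191] [[0.016, 0.983, -0.181, 325.832], [-0.999, 0.021, 0.027, 12.557], [0.03, 0.181, 0.983, 1009.741], [0.0, 0.0, 0.0, 1.0]] dict_keys(['color', 'fx', 'fy', 'cx', 'cy', 'pose'])
```

View pics/scene0.png

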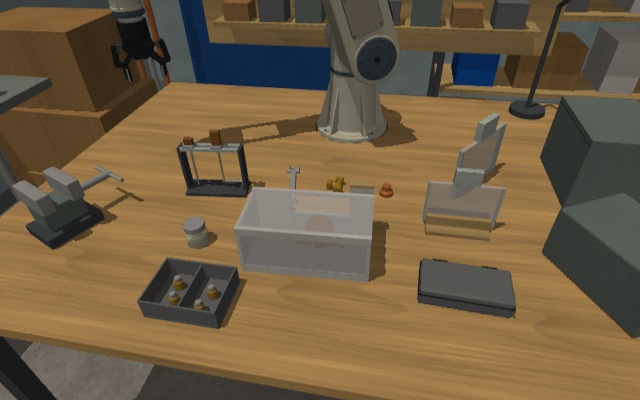

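View pics/top0.png

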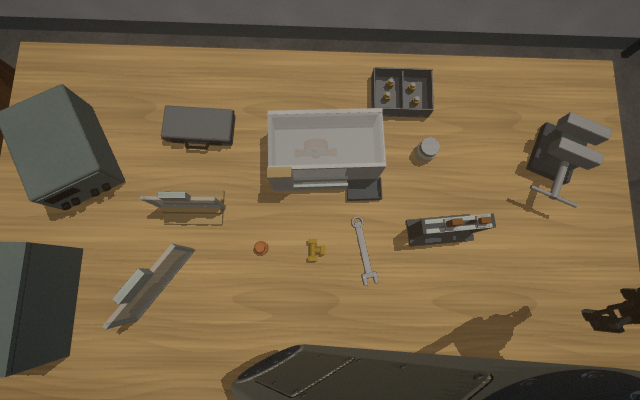

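```bash
cat > h.py <<'E'
import numpy as np, cv2
from scipy.optimize import least_squares
from rig import r
def cam(n):
    f=r.grab_frame(n); return f
def proj(f,P):
    P=np.atleast_2d(np.asarray(P,float)); T=np.linalg.inv(f['pose'])
    c=P@T[:3,:3].T+T[:3,3]
    return np.c_[f['cx']+f['fx']*c[:,0]/-c[:,2], f['cy']-f['fy']*c[:,1]/-c[:,2]]
def back(f,uv,z):
    uv=np.atleast_2d(np.asarray(uv,float)); d=np.c_[(uv[:,0]-f['cx'])/f['fx'],-(uv[:,1]-f['cy'])/f['fy'],-np.ones(len(uv))]@f['pose'][:3,:3].T
    o=f['pose'][:3,3]; return o+d*((z-o[2])/d[:,2])[:,None]
def crop(f,name,x0,y0,x1,y1,s,img=None):
    im=(f['color'][:,:,::-1] if img is None else img)[y0:y1,x0:x1]
    cv2.imwrite(f'pics/{name}.png',cv2.resize(np.ascontiguousarray(im),None,fx=s,fy=s,interpolation=cv2.INTER_CUBIC))
def loc(p,T): # T=(x,y,yaw) local->world
    p=np.atleast_2d(np.asarray(p,float)); c,s=np.cos(T[2]),np.sin(T[2])
    return np.c_[T[0]+c*p[:,0]-s*p[:,1],T[1]+s*p[:,0]+c*p[:,1],p[:,2]]
def fit(pairs,x0):
    # pairs: list of (frame, localpts, uv)
    def res(x): return np.concatenate([(proj(f,loc(p,x))-np.asarray(uv)).ravel() for f,p,uv in pairs])
    s=least_squares(res,x0,x_scale=[10,10,.1],loss='soft_l1'); return s.x,res(s.x).reshape(-1,2)
E
python3 - <<'E'
from h import *
t=cam('top')
crop(t,'t_cab',255,95,395,215,5)
crop(t,'t_rack',395,195,505,255,7)
crop(t,'t_door',100,175,240,335,3.7)
E
```

```text
(no output)
```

View pics/t_cab.png

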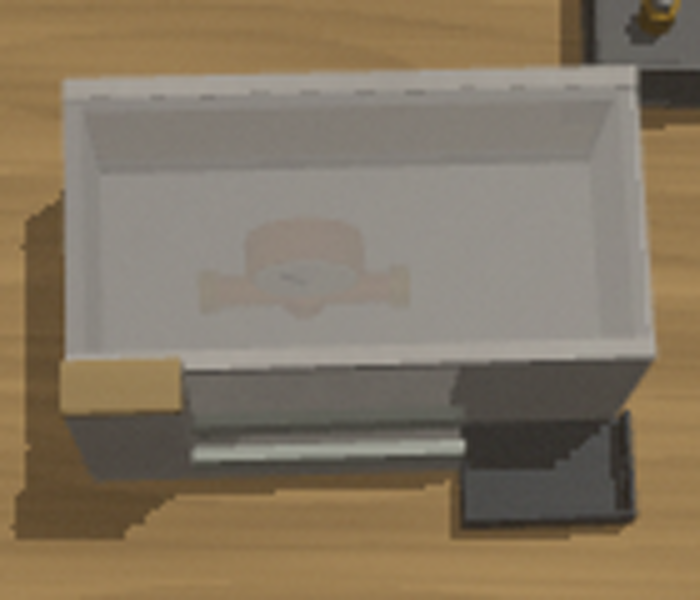

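View pics/t_rack.png

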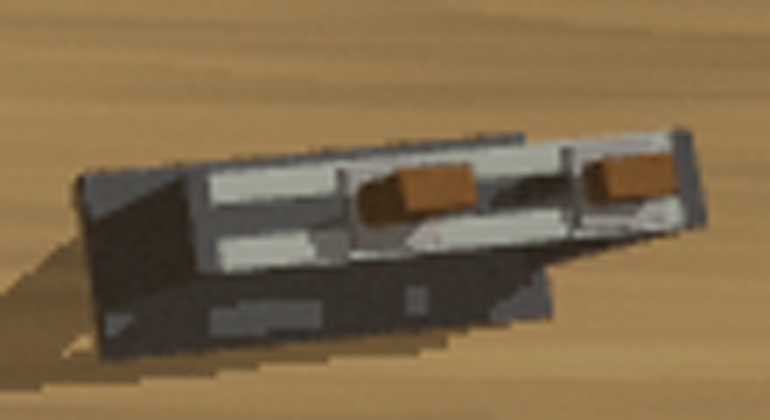

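View pics/t_door.png

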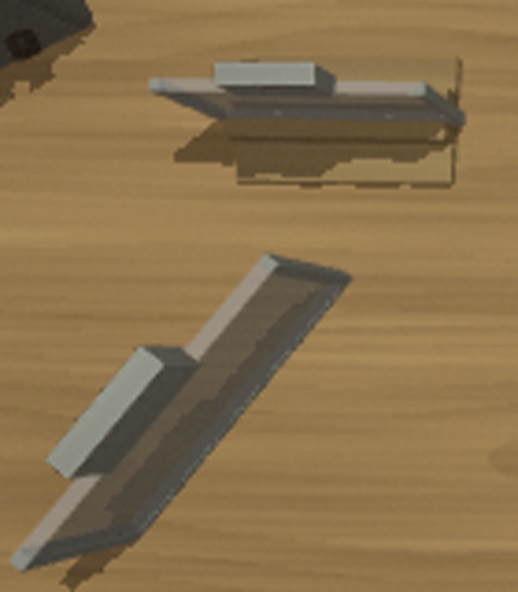

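Run:
```python
from h import *
t=cam('scene')
crop(t,'s_cab',225,155,385,285,5)
crop(t,'s_rack',165,120,265,205,7)
crop(t,'s_door',410,105,520,245,4.2)
```

```text
(no output)
```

View pics/s_cab.png

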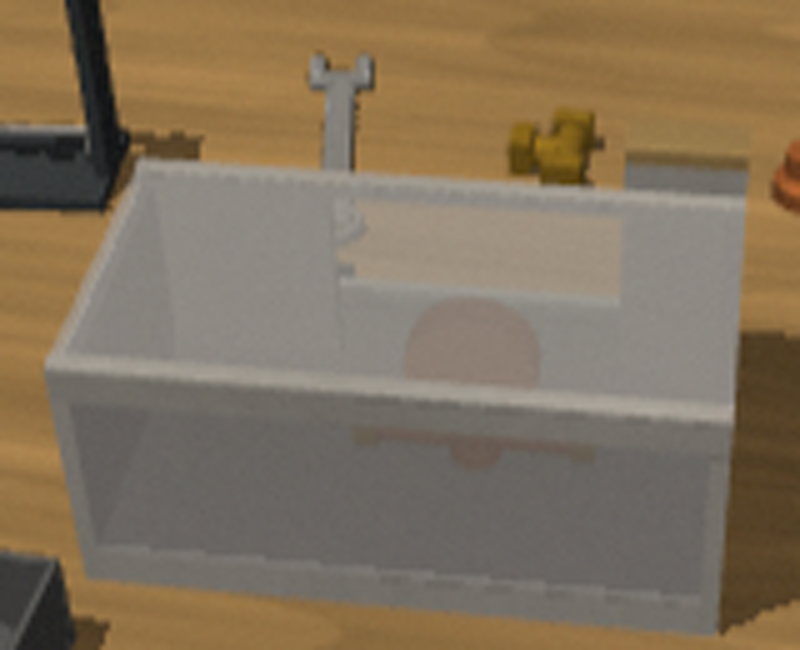

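View pics/s_rack.png

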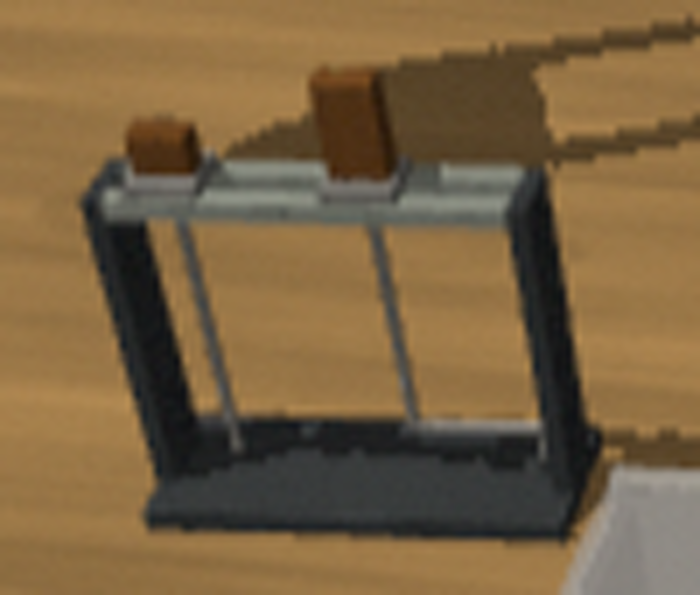

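View pics/s_door.png

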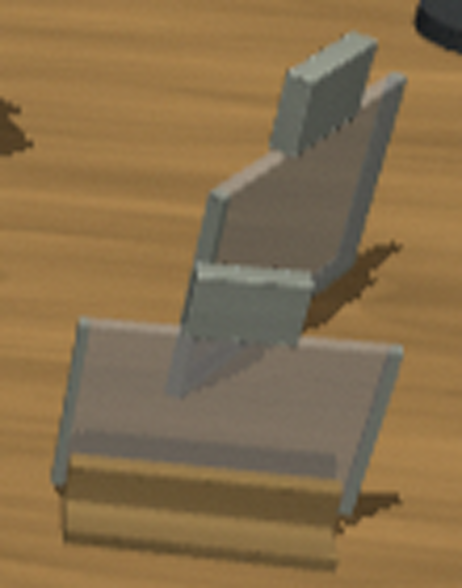

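```bash
cat > m1.py <<'E'
from h import *
np.set_printoptions(precision=2,suppress=True,linewidth=150)
t=cam('top'); s=cam('scene')
c=lambda uv,k,o:[((u+.5)/k-.5+o[0],(v+.5)/k-.5+o[1]) for u,v in uv]
R=[(160,145,125),(160,-135,125),(12.5,-135,125),(-12.5,145,148),(-12.5,90,148),(-12.5,-50,42),(-12.5,90,42)]
ct=c([(64,82),(636,68),(655,355),(62,414),(181,411),(466,457),(192,463)],5,(255,95))
S=[(12.5,-135,125),(12.5,145,125),(160,145,125),(160,-135,125),(160,-135,0),(160,145,0)]
cs=c([(140,160),(747,200),(733,412),(48,364),(85,577),(717,634)],5,(225,155))
for pr in ([(t,R,ct),(s,S,cs)],[(t,R,ct)],[(s,S,cs)]):
    x,e=fit(pr,[500,0,0]); print('cab',x,e.round(1).tolist())
rt=c([(210,175),(218,270),(672,133),(683,228)],7,(395,195))
rs=c([(105,207),(512,212),(148,527),(570,540)],7,(165,120))
A=[(16,77,140),(-16,77,140),(16,-77,140),(-16,-77,140)];B=[(16,-77,140),(16,77,140),(35,-85,0),(35,85,0)]
for pr in ([(t,A,rt),(s,B,rs)],[(t,A,rt)],[(s,B,rs)]):
    x,e=fit(pr,[300,-300,0]); print('rack',x,e.round(1).tolist())
g=c([(400,168),(472,163),(475,207),(403,213)],7,(395,195)); b=back(t,g,187);print('grip',b,b.mean(0))
for k,z in((150,85),125),((432,88),125),((215,62),165),((316,64),165),((316,86),165),((215,87),165): print('doorA',z,back(t,c([k],3.7,(100,175)),z))
for k,z in((270,256),115),((15,565),115),((145,350),155),((55,462),155): print('doorB',z,back(t,c([k],3.7,(100,175)),z))
for k,z in((80,320),125),((402,350),125),((198,264),165),((312,285),165): print('doorA s',z,back(s,c([k],4.2,(410,105)),z))
E
python3 m1.py
```

```text
cab [559.1  -21.65   0.06] [[-0.6, 0.1], [-0.2, 0.0], [0.1, 0.8], [-0.4, 0.6], [-0.1, 0.4], [-0.2, -0.4], [0.0, 0.2], [-0.2, -0.5], [-0.2, -0.4], [0.1, 2.2], [-1.1, 0.7], [-0.0, 0.1], [-0.2, 0.4]]
cab [559.75 -22.04   0.05] [[-0.4, -0.3], [0.1, -0.1], [0.3, 0.7], [-0.3, 0.2], [0.1, 0.1], [-0.1, -0.6], [0.2, -0.1]]
cab [557.71 -21.59   0.06] [[-0.0, -0.8], [-0.1, -0.9], [0.4, 1.6], [-0.7, 0.4], [0.3, -0.2], [0.1, -0.2]]
rack [ 443.68 -317.12    0.11] [[-0.8, 0.1], [0.1, 0.5], [-1.1, 0.0], [-0.3, 0.2], [-0.7, -1.0], [-0.8, -0.3], [-0.2, 0.5], [-0.5, 0.7]]
rack [ 444.17 -318.33    0.11] [[-0.2, -0.3], [0.6, 0.1], [-0.5, -0.0], [0.2, 0.2]]
rack [ 443.34 -315.87    0.12] [[-0.2, -0.9], [-0.2, -0.4], [0.3, 0.6], [0.1, 0.5]]
grip [[ 447.87 -286.32  187.  ]
 [ 449.9  -308.97  187.  ]
 [ 436.16 -309.23  187.  ]
 [ 433.85 -286.64  187.  ]] [ 441.95 -297.79  187.  ]
doorA 125 [[491.01 412.64 125.  ]]
doorA 125 [[492.93 238.76 125.  ]]
doorA 165 [[498.32 357.79 165.  ]]
doorA 165 [[498.44 298.17 165.  ]]
doorA 165 [[485.08 297.09 165.  ]]
doorA 165 [[483.17 356.38 165.  ]]
doorB 115 [[387.26 333.37 115.  ]]
doorB 115 [[202.79 466.56 115.  ]]
doorB 155 [[328.84 386.08 155.  ]]
doorB 155 [[265.   430.41 155.  ]]
doorA s 125 [[490.3  244.84 125.  ]]
doorA s 125 [[490.53 413.85 125.  ]]
doorA s 165 [[485.82 300.93 165.  ]]
doorA s 165 [[496.82 358.06 165.  ]]
```

```bash
cat > m2.py <<'E'
from h import *
np.set_printoptions(precision=2,suppress=True,linewidth=150)
t=cam('top'); s=cam('scene')
def edgefit(f,a,b,T,n=60,w=2.5,up=None):
    """mean signed offset (px) and slope of strongest gradient along normal of projected edge a-b (local)"""
    g=cv2.cvtColor(f['color'],cv2.COLOR_RGB2GRAY).astype(np.float32)
    P=np.linspace(np.array(a,float),np.array(b,float),n)[4:-4]; uv=proj(f,loc(P,T)); d=uv[-1]-uv[0]; d/=np.linalg.norm(d); nn=np.array([-d[1],d[0]])
    k=np.arange(-w-1,w+1.01,.25); m=uv[:,None]+k[None,:,None]*nn
    v=cv2.remap(g,m[...,0].astype(np.float32),m[...,1].astype(np.float32),cv2.INTER_LINEAR)
    gr=np.abs(v[:,4:]-v[:,:-4]); kk=(k[4:]+k[:-4])/2; pk=gr.max(1); 
    o=(gr**2@kk)/(gr**2).sum(1); j=kk[gr.argmax(1)]
    return np.median(j),np.polyfit(np.arange(len(o)),j,1)*[len(o),1],np.median(pk),nn
if __name__=='__main__':
  T=(559.1,-21.7,.057)
  E={'t':{'roofback':((160,145,125),(160,-135,125)),'roofR':((12.5,-135,125),(160,-135,125)),'roofL':((35,145,125),(160,145,125)),'roofF':((12.5,80,125),(12.5,-135,125)),'capfront':((-12.5,145,148),(-12.5,90,148)),'capR':((-12.5,90,148),(12.5,90,148)),'capL':((-12.5,145,148),(12.5,145,148)),'lipout':((-12.5,90,42),(-12.5,-50,42)),'lipin':((-5.5,90,42),(-5.5,-50,42)),'lip2in':((5.5,90,42),(5.5,-50,42))}}
  for n,(a,b) in E['t'].items(): print(n,*edgefit(t,a,b,T))
  def draw(f,L,name,x0,y0,x1,y1,k):
    im=cv2.resize(np.ascontiguousarray(f['color'][y0:y1,x0:x1,::-1]),None,fx=k,fy=k,interpolation=cv2.INTER_CUBIC)
    for a,b in L:
        p=(proj(f,loc([a,b],T))-[x0,y0]+.5)*k-.5
        cv2.line(im,*[tuple(int(round(v)) for v in q) for q in p],(0,0,255),1)
    cv2.imwrite(f'pics/{name}.png',im)
  draw(t,E['t'].values(),'ov_t',262,155,362,205,8)
  draw(s,[((12.5,-135,125),(12.5,145,125)),((160,-135,125),(160,145,125)),((160,-135,0),(160,145,0)),((12.5,-135,125),(160,-135,125)),((12.5,145,125),(160,145,125)),((-12.5,90,148),(-12.5,145,148)),((12.5,90,148),(12.5,145,148)),((12.5,90,148),(-12.5,90,148)),((-12.5,-50,42),(-12.5,90,42))],'ov_s',225,155,385,285,5)
E
python3 m2.py
```

```text
roofback -0.75 [-0.6   0.07] 22.1875 [0.03 1.  ]
roofR 0.0 [ 0.21 -0.08] 21.608398 [ 1.   -0.07]
roofL 0.25 [-0.59  0.42] 38.138184 [ 1.   -0.01]
roofF -0.5 [ 0.54 -0.92] 55.168457 [0.03 1.  ]
capfront -1.0 [-0.32 -0.78] 37.751953 [0.03 1.  ]
capR 0.0 [ 0.52 -0.15] 30.935547 [ 1.   -0.03]
capL 0.0 [-0.08  0.06] 39.76172 [ 1.   -0.01]
lipout -0.5 [ 0.25 -0.72] 60.376953 [0.03 1.  ]
lipin 2.0 [0.3 1.8] 59.428223 [0.03 1.  ]
lip2in 3.0 [-0.42  2.79] 26.317383 [0.03 1.  ]
```

```bash
true
```

```text
(no output)
```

View pics/ov_t.png

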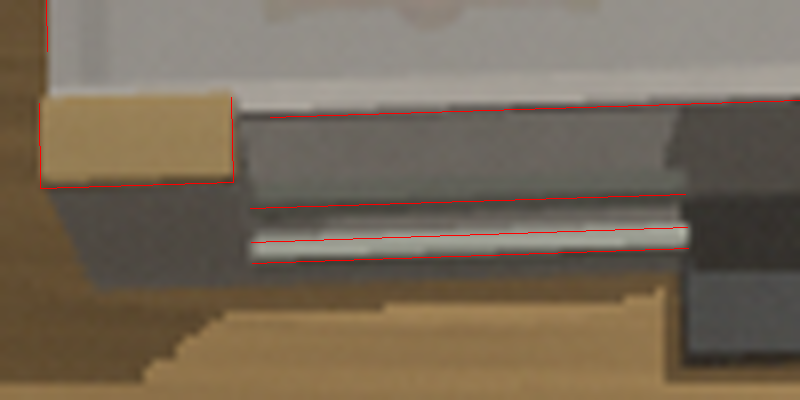

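View pics/ov_s.png

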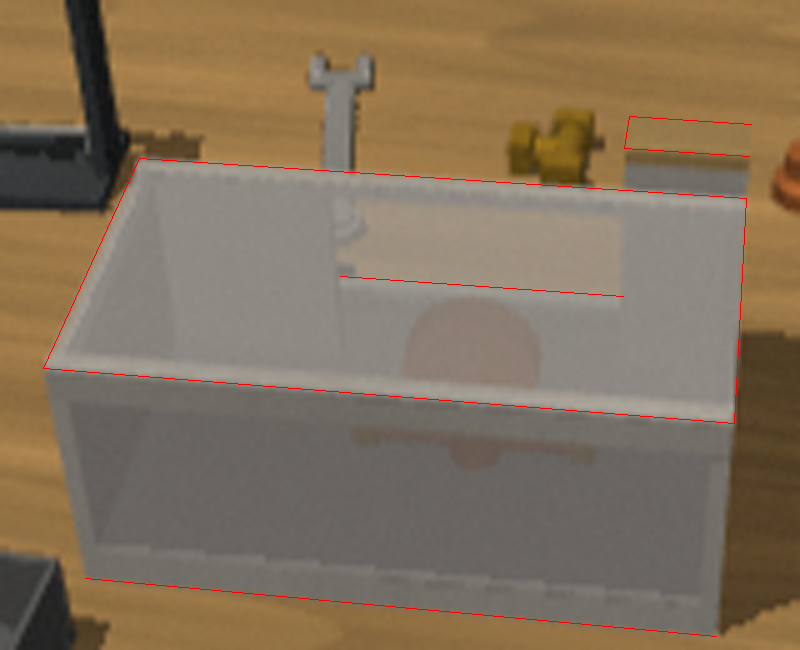

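```bash
cat >> h.py <<'E'
def st():
    s=r.sense(); print('t',round(float(s['clock']),2),'tcp',s['eef_pos'].round(1),'rpy',s['tcp_rot'].round(4),'F',s['contact_force'].round(1),'open',round(float(s['opening']),3)); return s
def rel(*targets):
    """world targets (x,y,z[,yaw]) -> shift cm along tool axes + turn deg"""
    from scipy.spatial.transform import Rotation as Ro
    s=st(); R=Ro.from_euler('xyz',s['tcp_rot']).as_matrix()
    for g in targets:
        d=R.T@(np.array(g[:3],float)-s['eef_pos'])/10
        turn=-np.degrees((g[3]-s['tcp_rot'][2]+np.pi)%(2*np.pi)-np.pi) if len(g)>3 else 0
        print(g,'->',d.round(2).tolist(),round(turn,2))
def cabw(x,y,z,C=(560.2,-21.9,.055)): return loc([(x,y,z)],C)[0].round(1).tolist()
E
python3 - <<'E'
from h import *
rel((442.3,-298,260,1.681),(442.3,-298,149,1.681))
E
```

```text
t 0.4 tcp [ 276.8 -560.3  231.2] rpy [-3.1414 -0.      0.4588] F [-0.6  0.1 -1.2] open 0.998
(442.3, -298, 260, 1.681) -> [26.46, -16.19, -2.88] -70.03
(442.3, -298, 149, 1.681) -> [26.46, -16.19, 8.22] -70.03
```

Emit:
{"name": "drive_tool", "arguments": {"moves": [[0,[5.3,-3.2,-2.9],-10],[0,[10.6,-6.5,-2.9],-20],[0,[15.9,-9.7,-2.9],-30],[0,[21.2,-13,-2.9],-40],[0,[26.46,-16.2,-2.9],-50],[0,[26.46,-16.2,-2.9],-60],[0,[26.46,-16.2,-2.9],-70],[0,[26.46,-16.2,-2.9],-70],[0,[26.46,-16.2,-2.9],-70]], "grip_force": 60}}

```text
clock: 1.52
eef_pos: [442.2, -298.0, 260.2]
tcp_rot: [-3.142, -0.0, 1.676]
contact_force: [-0.5, -0.1, -0.3]
opening: 0.999
```

Run:
```python
from h import *
t=cam('top');s=cam('scene')
crop(t,'t1',380,160,520,265,5.5); crop(s,'s1',140,60,270,205,4)
rel((442.3,-298,260,1.681),(442.3,-298,149,1.681))
```

```text
t 1.62 tcp [ 442.1 -298.1  260.2] rpy [-3.1415e+00 -2.0000e-04  1.6775e+00] F [-0.4  0.3 -1.3] open 1.007
(442.3, -298, 260, 1.681) -> [0.01, 0.02, 0.02] -0.2
(442.3, -298, 149, 1.681) -> [0.01, 0.02, 11.12] -0.2
```

View pics/t1.png

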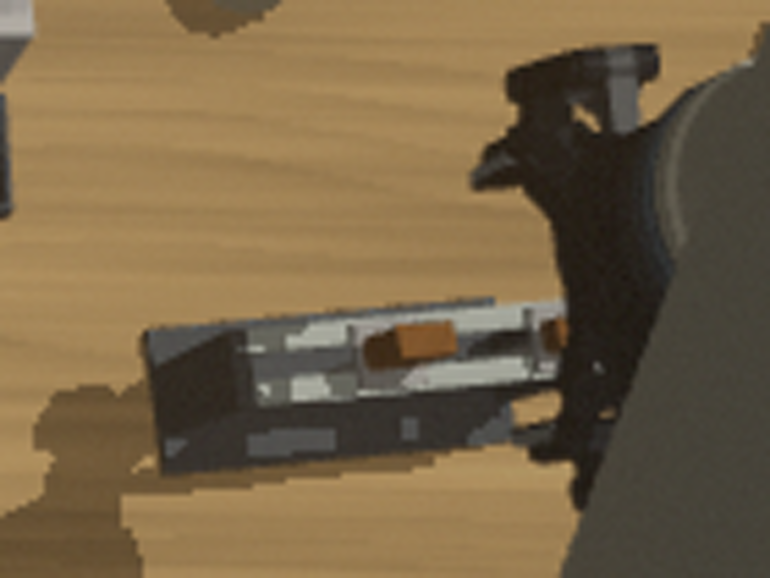

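View pics/s1.png

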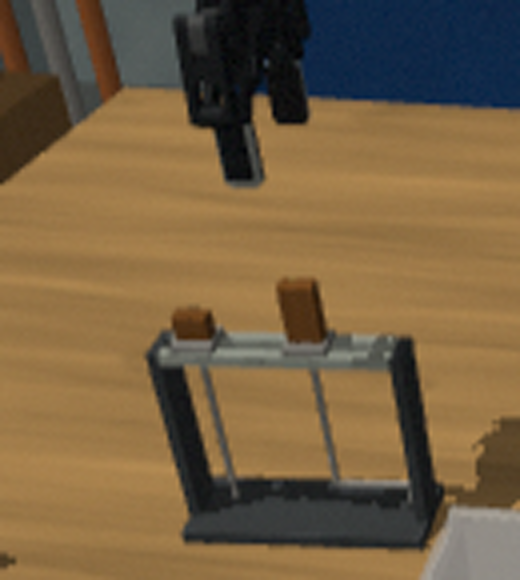

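Run:
```python
from h import *
t=cam('top');s=cam('scene')
print(proj(s,[(442,-298,260),(442,-298,187),(442,-298,145),(442,-298,187)]), proj(t,[(442,-298,260),(442,-298,187)]))
for n,f in(('top',t),('scene',s)):
  print(n,[(round(o['score'],2),np.round(o['at'],1)) for o in r.spot_point('pick',n)],[(round(o['score'],2),np.round(o['at'],1)) for o in r.outline_of('pick',n)],proj(f,[(442,-298,15)]))
```

```text
[[207.95660344 102.95919241]
 [213.39841138 129.89530528]
 [216.31872889 144.35042812]
 [213.39841138 129.89530528]] [[470.69622167 216.48256612]
 [457.16828813 221.36461788]]
top [(0.52, array([426.8, 231.3]))] [(0.53, array([448.6, 224.4])), (0.27, array([328.8, 149.5]))] [[432.91576072 230.11703332]]
scene [(0.57, array([227.3, 181.7])), (0.54, array([201.1, 241.2]))] [(0.67, array([218. , 141.7]))] [[224.51274572 184.90955195]]
```

Emit:
{"name": "drive_tool", "arguments": {"moves": [[0,[0,0,4],0],[0,[0,0,8],0],[0,[0,0,11.1],0],[0,[0,0,11.1],0],[1,[0,0,11.1],0],[1,[0,0,11.1],0],[1,[0,0,11.1],0],[1,[0,0,11.1],0],[1,[0,0,11.1],0],[1,[0,0,11.1],0]], "grip_force": 60}}

```text
clock: 3.18
eef_pos: [442.5, -298.2, 149.9]
tcp_rot: [3.141, 0.0, 1.68]
contact_force: [-1.9, 0.6, 6.9]
opening: 0.156
```

Run:
```python
from h import *
t=cam('top');s=cam('scene')
crop(s,'s2',150,80,270,205,4.5)
st()
```

```text
t 3.27 tcp [ 442.5 -298.1  149.9] rpy [3.1410e+00 3.0000e-04 1.6799e+00] F [-0.8  1.2  5.4] open 0.156
```

View pics/s2.png

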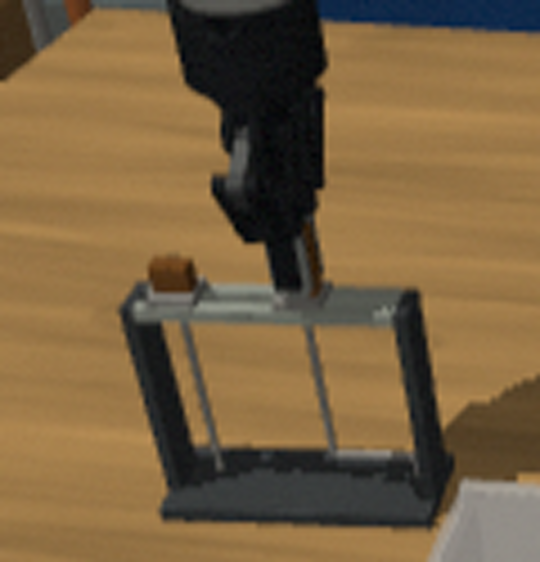

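Run:
```python
from h import *
s=cam('scene'); t=cam('top')
for y in(-298,-294,-290): print(y,proj(s,[(442.5-.11*(y+298),y,z) for z in(31,60,90,120,145)]).round(1).tolist())
g=s['color'][:,:,:].astype(int).sum(2)
for v in range(154,180,3): print(v,g[v,210:232])
```

```text
-298 [[223.5, 180.3], [221.7, 171.6], [219.9, 162.3], [217.9, 152.7], [216.2, 144.4]]
-294 [[224.9, 180.4], [223.2, 171.7], [221.3, 162.4], [219.4, 152.8], [217.7, 144.5]]
-290 [[226.3, 180.4], [224.6, 171.7], [222.8, 162.4], [220.9, 152.8], [219.3, 144.5]]
154 [359 354 352 359 359 360 355 336 227 219 351 355 346 351 352 347 347 347
 346 341 345 344]
157 [337 338 343 342 341 349 347 344 273 220 248 347 351 354 350 349 352 354
 347 355 357 354]
160 [339 337 330 333 334 335 333 337 325 242 219 305 335 338 341 337 338 345
 344 349 350 354]
163 [360 361 360 356 360 357 352 352 357 290 230 246 358 352 353 352 342 344
 346 340 342 338]
166 [369 368 363 369 365 366 366 370 361 365 276 222 279 371 370 370 366 366
 369 369 372 366]
169 [356 356 356 358 358 362 355 362 357 358 352 231 226 358 361 361 364 366
 367 367 368 369]
172 [337 343 342 343 346 338 334 332 333 332 336 280 233 249 336 337 337 342
 344 347 345 353]
175 [343 339 345 341 344 349 343 345 345 347 348 342 298 218 307 344 338 341
 334 339 342 336]
178 [376 375 372 371 370 369 367 365 362 365 361 360 356 257 253 367 367 358
 361 357 356 357]
```

Run:
```python
from h import *
a=cabw(0,28,0); print(a)
rel((442.5,-298.1,300),(a[0],a[1],300,1.626),(a[0],a[1],195,1.626))
```

```text
[558.7, 6.1, 0.0]
t 3.38 tcp [ 442.5 -298.1  149.9] rpy [3.1411e+00 3.0000e-04 1.6799e+00] F [-1.1  0.5  6. ] open 0.156
(442.5, -298.1, 300) -> [-0.0, 0.01, -15.01] 0
(558.7, 6.1, 300, 1.626) -> [28.97, 14.87, -15.01] 3.09
(558.7, 6.1, 195, 1.626) -> [28.98, 14.87, -4.51] 3.09
```

Emit:
{"name": "drive_tool", "arguments": {"moves": [[1,[0,0,-2],0],[1,[0,0,-6],0],[1,[0,0,-11],0],[1,[0,0,-15],0],[1,[4,2,-15],0.5],[1,[9,4.6,-15],1],[1,[14,7.2,-15],1.5],[1,[19,9.8,-15],2],[1,[24,12.3,-15],2.5],[1,[28,14.4,-15],3.1],[1,[28.97,14.87,-15],3.1],[1,[28.97,14.87,-15],3.1]]}}

```text
clock: 4.88
eef_pos: [558.5, 6.2, 299.6]
tcp_rot: [-3.141, 0.001, 1.627]
contact_force: [-0.2, -0.6, -1.4]
opening: 0.16
```

Run:
```python
from h import *
a=cabw(0,28,0); print(a)
rel((a[0],a[1],300,1.626),(a[0],a[1],220,1.626))
t=cam('top');s=cam('scene')
crop(s,'s3',220,40,390,220,3.3)
crop(t,'t3',255,95,395,215,5)
```

```text
[558.7, 6.1, 0.0]
t 4.88 tcp [558.5   6.2 299.6] rpy [-3.1414e+00  6.0000e-04  1.6271e+00] F [-0.2 -0.6 -1.4] open 0.16
(558.7, 6.1, 300, 1.626) -> [-0.01, 0.02, -0.04] 0.06
(558.7, 6.1, 220, 1.626) -> [-0.01, 0.03, 7.96] 0.06
```

View pics/s3.png

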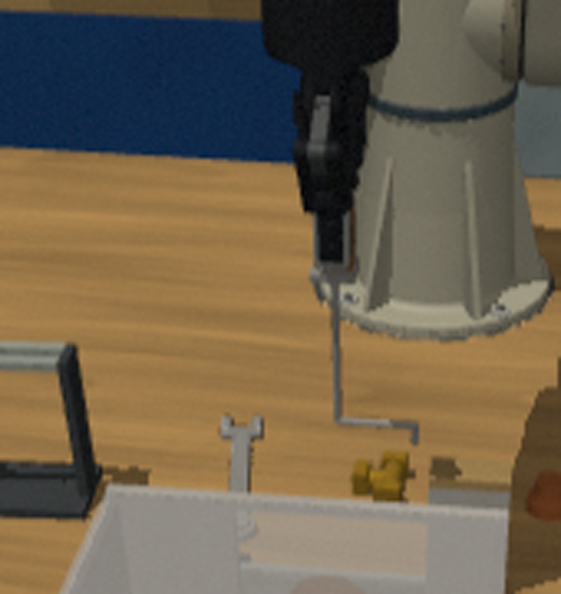

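View pics/t3.png

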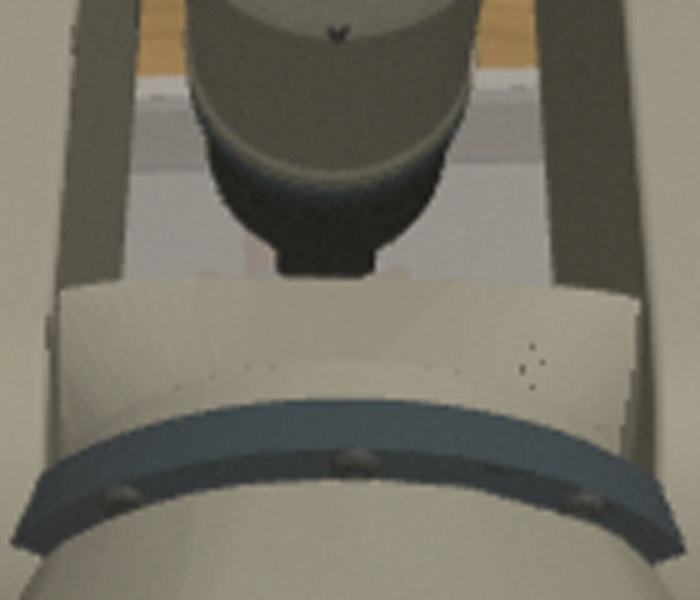

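Run:
```python
from h import *
s=cam('scene')
T=(558.5,6.2,.056); 
P=[(0,0,180.7),(0,0,220),(0,0,260),(0,52,180.7),(0,52,164.7),(0,25,180.7)]
print(proj(s,loc(P,T)).round(1))
g=s['color'].astype(int).sum(2)
for v in(145,151,157): print(v,g[v,314:332])
for u in (328,332,336,340): print(u,'rows',g[160:176,u])
for v in (169,170,171,172,173,174): print(v,g[v,338:352])
```

```text
[[322.2 167.4]
 [321.9 152. ]
 [321.6 135.4]
 [345.7 168.8]
 [345.5 174.8]
 [333.4 168. ]]
145 [357 363 356 358 364 356 290 271 224 361 363 363 366 364 363 367 367 368]
151 [341 339 346 340 338 340 301 266 221 341 342 339 339 338 336 339 335 339]
157 [334 325 338 338 336 335 256 270 230 275 342 340 337 340 340 337 334 328]
328 rows [319 312 321 328 339 321 336 400 320 300 322 334 341 357 354 354]
332 rows [306 312 319 334 343 331 323 398 334 312 326 331 338 357 351 346]
336 rows [302 310 323 338 344 342 327 395 350 277 307 325 333 345 352 348]
340 rows [308 311 322 335 343 346 335 282 250 253 300 330 331 334 349 355]
169 [282 281 253 257 257 243 243 234 251 326 326 330 329 331]
170 [317 321 300 302 310 298 251 222 239 329 325 321 320 320]
171 [324 326 330 329 327 326 250 225 238 332 332 328 327 326]
172 [331 332 331 330 332 331 251 225 237 325 326 326 334 331]
173 [341 337 334 336 335 336 260 228 233 333 329 328 329 328]
174 [350 352 349 350 349 349 284 253 282 345 342 340 340 337]
```

Emit:
{"name": "drive_tool", "arguments": {"moves": [[1,[0,0,4],0],[1,[0,0.02,8],0],[1,[0,0.02,10.5],0],[1,[0,0.02,10.5],0],[1,[0,0.02,11.5],0],[1,[0,0.02,12.3],0],[1,[0,0.02,12.8],0],[1,[0,0.02,12.8],0]]}}

```text
clock: 6.02
eef_pos: [558.4, 4.8, 171.7]
tcp_rot: [-3.141, 0.001, 1.625]
contact_force: [0.8, 0.7, -0.4]
opening: 0.155
```

Run:
```python
from h import *
st()
s=cam('scene');t=cam('top')
crop(s,'s4',280,60,390,220,3.7)
crop(t,'t4',255,95,395,215,5)
```

```text
t 6.03 tcp [558.4   4.8 171.7] rpy [-3.1415e+00  7.0000e-04  1.6247e+00] F [ 0.8  0.7 -0.4] open 0.155
```

View pics/s4.png

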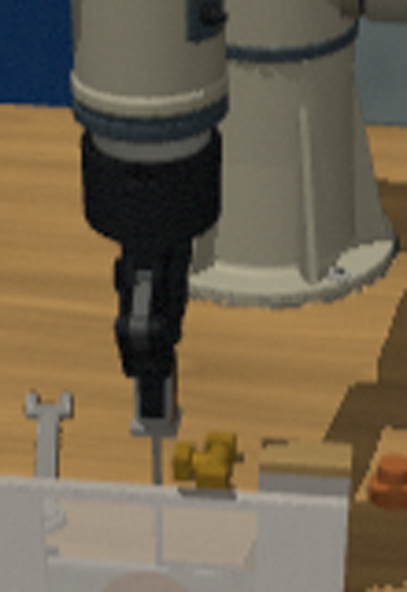

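View pics/t4.png

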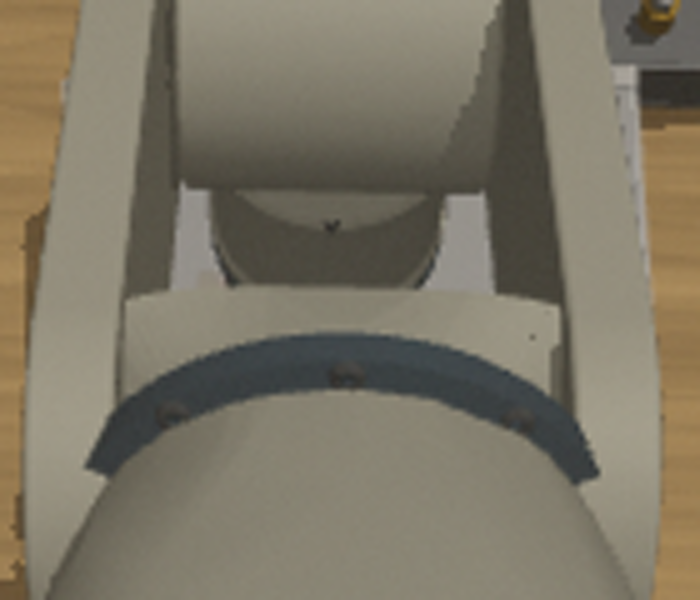

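Emit:
{"name": "drive_tool", "arguments": {"moves": [[1,[0.1,0.2,0.1],0],[1,[0.1,0.3,0.1],0],[1,[0.1,0.3,0.1],0]]}}

```text
clock: 6.5
eef_pos: [561.7, 6.0, 171.1]
tcp_rot: [3.141, 0.001, 1.625]
contact_force: [-0.3, -0.0, -0.5]
opening: 0.158
```

Emit:
{"name": "drive_tool", "arguments": {"moves": [[1,[0,-0.3,0],0],[1,[0,-0.6,0],0],[1,[0,-0.6,0],0]]}}

```text
clock: 6.88
eef_pos: [555.6, 5.7, 171.2]
tcp_rot: [3.141, 0.001, 1.625]
contact_force: [-0.3, 0.0, 0.3]
opening: 0.154
```

Emit:
{"name": "drive_tool", "arguments": {"moves": [[1,[0,-0.1,0],0],[1,[0,-0.2,0],0],[1,[0,-0.2,0],0]]}}

```text
clock: 7.25
eef_pos: [554.3, 5.6, 171.4]
tcp_rot: [3.139, 0.001, 1.625]
contact_force: [3.0, -0.5, -3.0]
opening: 0.156
```

Emit:
{"name": "drive_tool", "arguments": {"moves": [[1,[0,0.4,0],0],[1,[0,0.8,0],0],[1,[0,1.0,0],0],[1,[0,1.0,0],0]]}}

```text
clock: 7.75
eef_pos: [563.2, 6.0, 171.0]
tcp_rot: [-3.141, 0.001, 1.625]
contact_force: [-4.2, -1.6, 2.4]
opening: 0.157
```

Run:
```python
from h import *
a=cabw(0,28,0);b=cabw(0,70,0); print(a,b)
rel((*a[:2],171,1.626),(*b[:2],171,1.626),(*b[:2],156.5,1.626))
```

```text
[558.7, 6.1, 0.0] [556.4, 48.0, 0.0]
t 7.75 tcp [563.2   6.  171. ] rpy [-3.1415e+00  8.0000e-04  1.6250e+00] F [-4.2 -1.6  2.4] open 0.157
(558.7, 6.1, 171, 1.626) -> [0.03, -0.45, 0.0] -0.06
(556.4, 48.0, 171, 1.626) -> [4.23, -0.45, -0.0] -0.06
(556.4, 48.0, 156.5, 1.626) -> [4.23, -0.45, 1.45] -0.06
```

Emit:
{"name": "drive_tool", "arguments": {"moves": [[1,[0,-0.45,0],0],[1,[0,-0.45,0],0],[1,[1,-0.45,0],0],[1,[2,-0.45,0],0],[1,[3,-0.45,0],0],[1,[4,-0.45,0],0],[1,[4.2,-0.45,0],0],[1,[4.2,-0.45,0],0]]}}

```text
clock: 8.75
eef_pos: [556.5, 47.9, 171.0]
tcp_rot: [-3.141, 0.001, 1.625]
contact_force: [-0.6, -0.2, -1.0]
opening: 0.155
```

Run:
```python
from h import *
st()
s=cam('scene')
crop(s,'s5',280,100,390,230,4.5)
T=(556.4,48,.055); print(proj(s,loc([(0,0,z) for z in (60,110,160)],T)).round(1).tolist())
g=s['color'].astype(int).sum(2)
for v in(190,187,184,181): print(v,g[v,325:350])
```

```text
t 8.75 tcp [556.5  47.9 171. ] rpy [-3.1415e+00  9.0000e-04  1.6255e+00] F [-0.6 -0.2 -1. ] open 0.155
[[340.4, 211.1], [340.6, 194.3], [340.9, 176.3]]
190 [377 356 332 322 323 320 318 317 189 193 186 184 190 186 185 208 227 244
 356 359 359 352 361 352 335]
187 [361 315 185 187 179 182 168 169 231 259 251 272 275 278 277 221 231 194
 352 351 345 351 348 352 344]
184 [353 285 204 204 210 202 179 303 302 302 300 268 271 265 250 212 231 161
 160 183 195 345 348 345 346]
181 [347 344 294 280 272 270 216 233 319 308 232 199 259 268 263 217 223 178
 194 343 347 343 350 348 352]
```

View pics/s5.png

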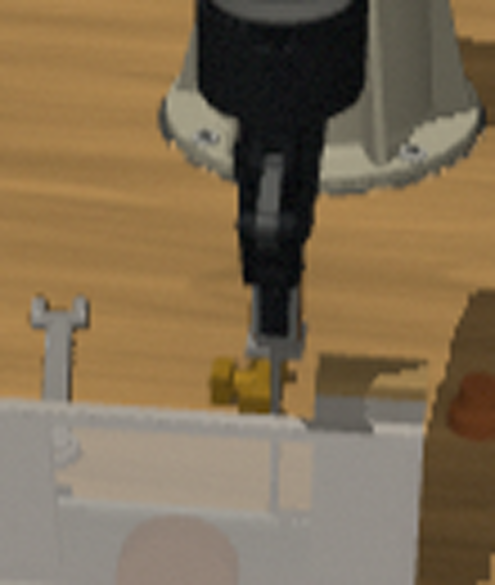

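Emit:
{"name": "drive_tool", "arguments": {"moves": [[1,[0,0,0.5],0],[1,[0,0,1.0],0],[1,[0,0,1.4],0],[1,[0,0,1.4],0],[1,[0,0,1.4],0]]}}

```text
clock: 9.43
eef_pos: [556.5, 47.7, 157.0]
tcp_rot: [-3.142, 0.001, 1.625]
contact_force: [0.0, 0.4, -0.3]
opening: 0.157
```

Emit:
{"name": "drive_tool", "arguments": {"moves": [[1,[-0.5,0,0.05],0],[1,[-1.2,0,0.05],0],[1,[-2,0,0.05],0],[1,[-3,0,0.05],0],[1,[-4,0,0.05],0],[1,[-5,0,0.05],0],[1,[-6,0,0.05],0],[1,[-7,0,0.05],0],[1,[-7.5,0,0.05],0],[1,[-7.5,0,0.05],0]]}}

```text
clock: 10.68
eef_pos: [560.6, -27.6, 156.5]
tcp_rot: [-3.141, 0.001, 1.625]
contact_force: [-0.1, 0.7, -1.1]
opening: 0.154
```

Run:
```python
from h import *
st()
s=cam('scene');t=cam('top')
crop(s,'s6',280,120,390,240,4.8)
crop(t,'t6',255,150,395,215,5)
```

```text
t 10.68 tcp [560.6 -27.6 156.5] rpy [-3.1415e+00  9.0000e-04  1.6246e+00] F [-0.1  0.7 -1.1] open 0.154
```

View pics/s6.png

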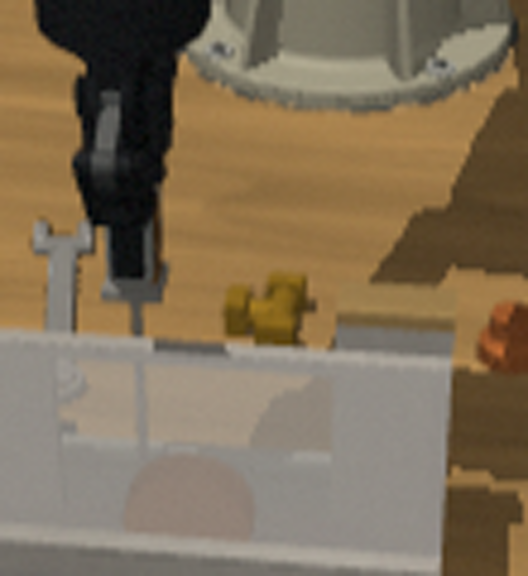

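View pics/t6.png

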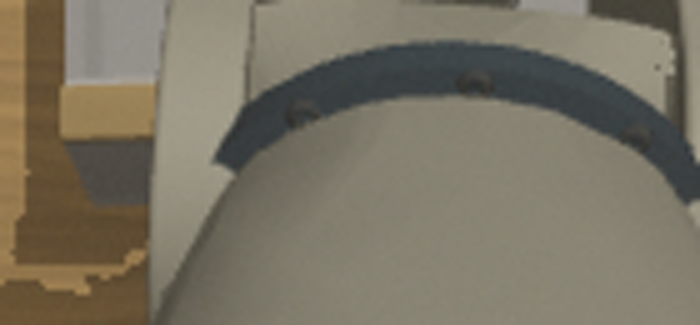

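Emit:
{"name": "drive_tool", "arguments": {"moves": [[1,[-1,0,0],0],[1,[-2,0,0],0],[1,[-3,0,0],0],[1,[-4,0,0],0],[1,[-5,0,0],0],[1,[-6,0,0],0],[1,[-7,0,0],0],[1,[-8,0,0],0],[1,[-9,0,0],0],[1,[-10,0,0],0],[1,[-10.5,0,0],0],[1,[-10.5,0,0],0]]}}

```text
clock: 12.28
eef_pos: [566.3, -132.3, 156.6]
tcp_rot: [-3.141, 0.001, 1.625]
contact_force: [0.0, 0.4, -0.3]
opening: 0.154
```

Run:
```python
from h import *
st()
s=cam('scene');t=cam('top')
crop(s,'s7',260,140,360,250,5)
crop(t,'t7',255,150,395,215,5)
```

```text
t 12.28 tcp [ 566.3 -132.3  156.6] rpy [-3.1415e+00  9.0000e-04  1.6245e+00] F [ 0.   0.4 -0.3] open 0.154
```

View pics/s7.png

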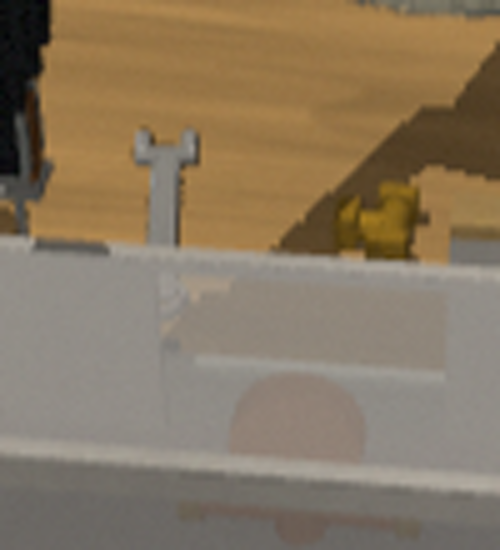

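View pics/t7.png

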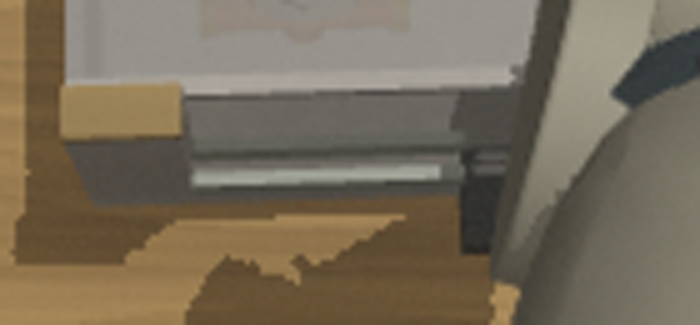

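Emit:
{"name": "drive_tool", "arguments": {"moves": [[1,[0,0,-2],0],[1,[0,0,-6],0],[1,[0,0,-11],0],[1,[0,0,-14.4],0],[1,[-4,-4,-14.4],-1],[1,[-8,-8,-14.4],-2],[1,[-12,-11,-14.4],-3],[1,[-12,-11,-14.4],-3],[1,[-12,-11,-14.4],-3]]}}

```text
clock: 13.5
eef_pos: [463.1, -257.2, 300.8]
tcp_rot: [3.141, 0.0, 1.677]
contact_force: [0.0, 0.8, -0.4]
opening: 0.158
```

Run:
```python
from h import *
rel((442.5,-298.1,300,1.680),(442.5,-298.1,151,1.680))
t=cam('top')
crop(t,'t8',255,140,395,215,5.5)
```

```text
t 13.5 tcp [ 463.1 -257.2  300.8] rpy [3.1414e+00 4.0000e-04 1.6767e+00] F [ 0.   0.8 -0.4] open 0.158
(442.5, -298.1, 300, 1.68) -> [-3.85, -2.48, 0.08] -0.19
(442.5, -298.1, 151, 1.68) -> [-3.84, -2.48, 14.98] -0.19
```

View pics/t8.png

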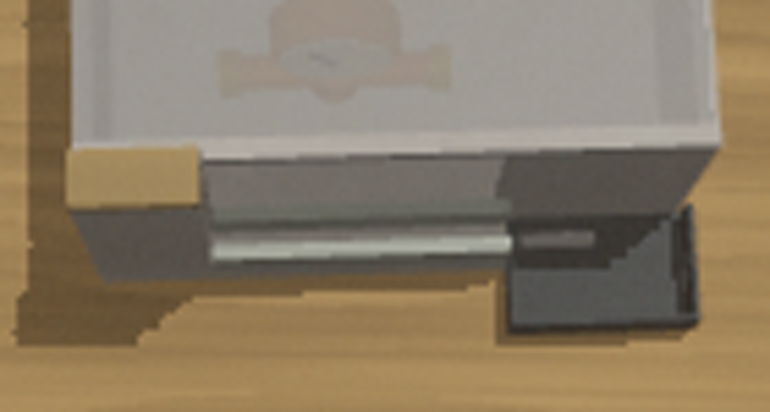

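Emit:
{"name": "drive_tool", "arguments": {"moves": [[1,[-2,-1.25,0],0],[1,[-3.85,-2.48,0.1],-0.2],[1,[-3.85,-2.48,0.1],-0.2],[1,[-3.85,-2.48,0.1],-0.2]]}}

```text
clock: 14.05
eef_pos: [443.5, -296.8, 299.6]
tcp_rot: [3.141, -0.0, 1.682]
contact_force: [0.5, 0.0, -0.1]
opening: 0.158
```

Run:
```python
from h import *
rel((442.5,-298.1,300,1.680),(442.5,-298.1,151,1.680))
s=cam('scene')
crop(s,'s8',150,60,270,205,4.1)
T=(442.5,-298.1,.11); 
print(proj(s,loc([(0,0,181),(0,0,220),(0,0,250),(0,52,181),(0,52,165)],T)).round(1).tolist())
g=s['color'].astype(int).sum(2)
for v in(116,122): print(v,g[v,200:222])
for v in range(133,144):print(v,g[v,228:242])
```

```text
t 14.05 tcp [ 443.5 -296.8  299.6] rpy [ 3.1415e+00 -2.0000e-04  1.6819e+00] F [ 0.5  0.  -0.1] open 0.158
(442.5, -298.1, 300, 1.68) -> [-0.12, -0.11, -0.04] 0.11
(442.5, -298.1, 151, 1.68) -> [-0.12, -0.11, 14.86] 0.11
[[213.7, 132.1], [210.9, 118.1], [208.6, 106.9], [233.7, 132.6], [234.6, 138.1]]
116 [330 327 330 326 325 323 319 320 323 321 300 230 246 324 327 325 328 330
 330 329 331 328]
122 [349 351 347 344 346 346 346 346 341 343 339 311 249 241 344 345 349 344
 349 343 346 342]
133 [295 235 243 235 233 236 229 254 356 360 356 355 351 357]
134 [328 316 321 317 323 319 223 219 356 351 350 353 349 355]
135 [367 360 362 358 365 355 250 211 317 352 356 352 350 349]
136 [362 358 359 355 360 360 280 222 270 356 359 360 358 356]
137 [369 371 364 368 368 360 279 221 271 369 362 367 368 371]
138 [369 374 372 369 371 373 338 237 293 369 373 367 366 373]
139 [364 360 360 357 366 359 358 323 343 362 363 364 360 360]
140 [351 352 353 351 351 347 353 352 350 352 357 353 350 352]
141 [356 355 351 353 353 348 351 350 348 348 353 357 348 353]
142 [349 346 348 346 343 346 343 345 342 347 346 345 342 342]
143 [296 312 311 311 311 303 309 308 309 306 310 325 306 307]
```

View pics/s8.png

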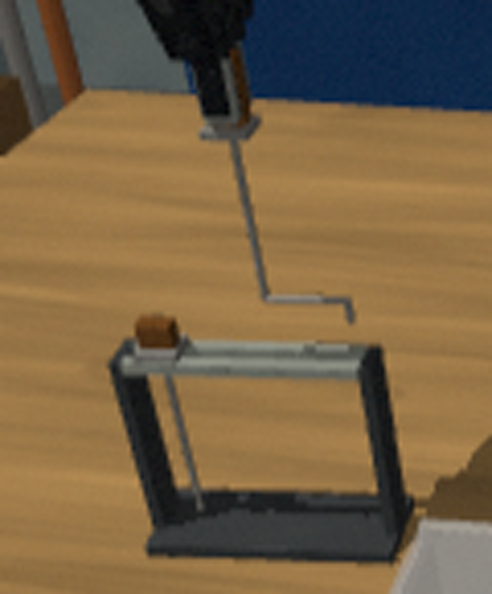

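Emit:
{"name": "drive_tool", "arguments": {"moves": [[1,[-0.12,-0.11,0],0.1],[1,[-0.12,-0.11,1],0.1],[1,[-0.12,-0.11,3],0.1],[1,[-0.12,-0.11,5],0.1],[1,[-0.12,-0.11,5],0.1]]}}

```text
clock: 14.72
eef_pos: [441.5, -297.3, 247.8]
tcp_rot: [-3.139, -0.002, 1.68]
contact_force: [0.4, -0.4, -1.0]
opening: 0.156
```

Run:
```python
from h import *
rel((442.5,-298.1,151,1.680))
s=cam('scene')
crop(s,'s9',150,60,270,205,4.1)
```

```text
t 14.72 tcp [ 441.5 -297.3  247.8] rpy [-3.1391e+00 -2.4000e-03  1.6805e+00] F [ 0.4 -0.4 -1. ] open 0.156
(442.5, -298.1, 151, 1.68) -> [-0.12, 0.11, 9.68] 0.03
```

View pics/s9.png

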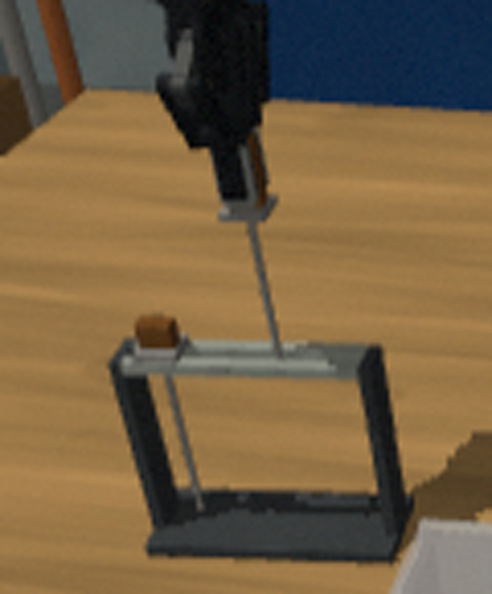

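Emit:
{"name": "drive_tool", "arguments": {"moves": [[1,[-0.1,0.1,1.5],0],[1,[-0.1,0.1,4],0],[1,[-0.1,0.1,6.5],0],[1,[-0.1,0.1,8.5],0],[1,[-0.1,0.1,9.4],0],[1,[-0.1,0.1,9.65],0],[1,[-0.1,0.1,9.65],0]]}}

```text
clock: 15.65
eef_pos: [443.5, -298.8, 153.0]
tcp_rot: [-3.141, -0.001, 1.68]
contact_force: [0.5, 0.7, -0.9]
opening: 0.162
```

Emit:
{"name": "drive_tool", "arguments": {"moves": [[1,[0,0,0.2],0],[1,[0,0,0.3],0],[1,[0,0,0.3],0]]}}

```text
clock: 16.02
eef_pos: [443.5, -298.8, 150.1]
tcp_rot: [-3.141, -0.001, 1.68]
contact_force: [0.4, 0.4, -0.4]
opening: 0.153
```

Emit:
{"name": "drive_tool", "arguments": {"moves": [[0.7,[0,0,0],0],[0.4,[0,0,0],0],[0,[0,0,0],0],[0,[0,0,0],0],[0,[0,0,-2],0],[0,[0,0,-5],0],[0,[0,0,-9],0],[0,[0,0,-14],0],[0,[0,0,-14],0]]}}

```text
clock: 17.15
eef_pos: [445.4, -300.1, 294.2]
tcp_rot: [3.136, 0.004, 1.68]
contact_force: [0.3, -0.4, 0.1]
opening: 0.998
```

Run:
```python
from h import *
st()
s=cam('scene');t=cam('top')
crop(s,'s10',150,60,270,205,4.1)
crop(t,'t10',380,170,510,260,5)
```

```text
t 17.15 tcp [ 445.4 -300.1  294.2] rpy [3.1364 0.0043 1.6804] F [ 0.3 -0.4  0.1] open 0.998
```

View pics/s10.png

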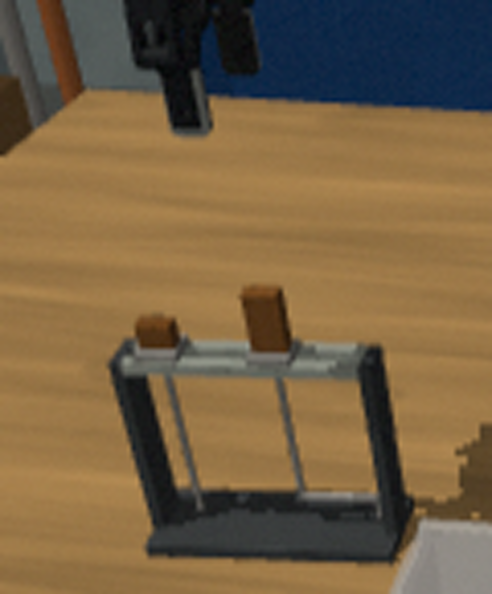

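View pics/t10.png

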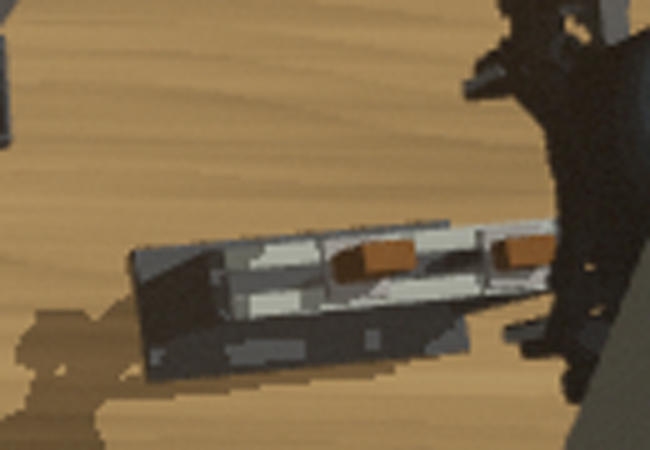

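Run:
```python
from h import *
import h
from m2 import edgefit
np.set_printoptions(precision=2,suppress=True)
st()
t=cam('top');s=cam('scene')
c=lambda uv,k,o:[((u+.5)/k-.5+o[0],(v+.5)/k-.5+o[1]) for u,v in uv]
ht=c([(215,62),(316,63),(316,87),(215,88)],3.7,(100,175)); H=[(7,30,165),(7,-30,165),(-7,-30,165),(-7,30,165)]
x,e=fit([(t,H,ht)],[491,327,0]);print(x,e.tolist())
T=(491.3,327.5,0.0)
for n,a,b in(('hF',(-7,30,165),(-7,-30,165)),('hB',(7,30,165),(7,-30,165)),('top',(4,-32,125),(4,-85,125)),('topf',(-4,-32,125),(-4,-85,125)),('topL',(-4,85,125),(-4,32,125)),('topLb',(4,85,125),(4,32,125)),('hL',(7,30,165),(-7,30,165)),('hR',(7,-30,165),(-7,-30,165))): print(n,*edgefit(t,a,b,T)[:3])
im=cv2.resize(np.ascontiguousarray(t['color'][180:220,130:235,::-1]),None,fx=7.6,fy=7.6,interpolation=cv2.INTER_CUBIC)
for a,b in(((-7,30,165),(-7,-30,165)),((7,30,165),(7,-30,165)),((4,85,125),(4,-85,125)),((-4,85,125),(-4,-85,125))):
    p=(proj(t,loc([a,b],T))-[130,180]+.5)*7.6-.5
    cv2.line(im,*[tuple(int(round(v)) for v in q) for q in p],(0,0,255),1)
cv2.imwrite('pics/d1.png',im)
rel((491.3,327.5,290,1.571))
```

```text
t 17.35 tcp [ 442.9 -298.4  288.8] rpy [-3.14 -0.    1.68] F [-1.3 -0.7 -0. ] open 0.997
[491.09 327.34   0.03] [[0.08615324962548243, 0.44324101844949837], [0.3066573781202351, 0.09382570939101242], [-0.046811141709156345, -0.17200772286327037], [-0.3499313400011772, -0.34910807380578035]]
hF -0.5 [-0.56 -0.16] 78.43506
hB -0.25 [-0.61  0.09] 26.455566
top 3.0 [0.27 2.66] 29.65625
topf -0.25 [ 0.41 -0.7 ] 29.861328
topL 0.0 [-2.97  1.41] 46.875
topLb 3.0 [-1.48  3.36] 33.65576
hL 0.0 [-1.47  0.61] 23.592285
hR 0.5 [-0.33  0.76] 62.2334
t 17.45 tcp [ 442.9 -298.4  288.7] rpy [-3.14 -0.    1.68] F [ 0.6 -1.1 -0.8] open 0.999
(491.3, 327.5, 290, 1.571) -> [61.69, 11.66, -0.02] 6.27
```

View pics/d1.png

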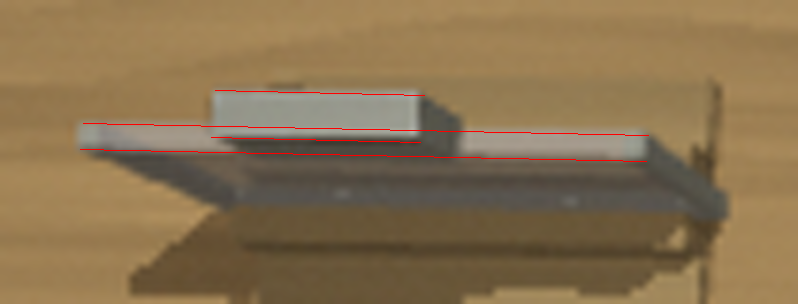

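Emit:
{"name": "drive_tool", "arguments": {"moves": [[0,[4,0.8,0],0],[0,[10,1.9,0],1],[0,[16,3,0],1.5],[0,[22,4.2,0],2],[0,[28,5.3,0],2.5],[0,[34,6.5,0],3],[0,[40,7.6,0],4],[0,[46,8.7,0],5],[0,[52,9.9,0],5.6],[0,[58,11,0],5.6],[0,[61.73,11.73,0],5.6],[0,[61.73,11.73,0],5.6]]}}

```text
clock: 18.95
eef_pos: [491.5, 330.2, 288.3]
tcp_rot: [-3.138, -0.001, 1.586]
contact_force: [0.4, -0.3, 0.0]
opening: 0.999
```

Emit:
{"name": "drive_tool", "arguments": {"moves": [[0,[0,0,0],0],[0,[0,0,0],0]]}}

```text
clock: 19.2
eef_pos: [491.3, 329.0, 287.8]
tcp_rot: [-3.137, -0.0, 1.585]
contact_force: [-0.9, 0.0, -0.5]
opening: 0.998
```

Run:
```python
from h import *
rel((492,328,200,1.583),(492,328,130,1.583))
s=cam('scene');t=cam('top')
crop(s,'s11',400,40,520,245,2.9)
crop(t,'t11',100,140,280,240,4.4)
```

```text
t 19.2 tcp [491.3 329.  287.8] rpy [-3.1368e+00 -4.0000e-04  1.5847e+00] F [-0.9  0.  -0.5] open 0.998
(492, 328, 200, 1.583) -> [-0.11, 0.11, 8.78] 0.1
(492, 328, 130, 1.583) -> [-0.11, 0.14, 15.78] 0.1
```

View pics/s11.png

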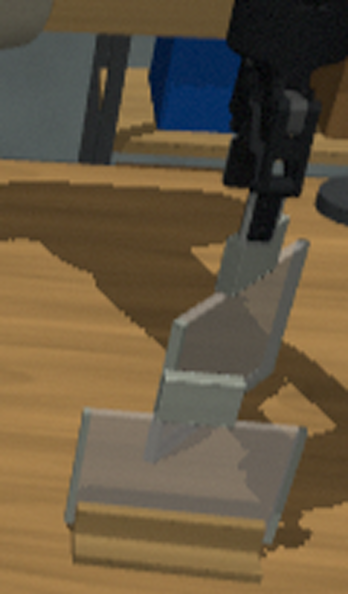

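View pics/t11.png

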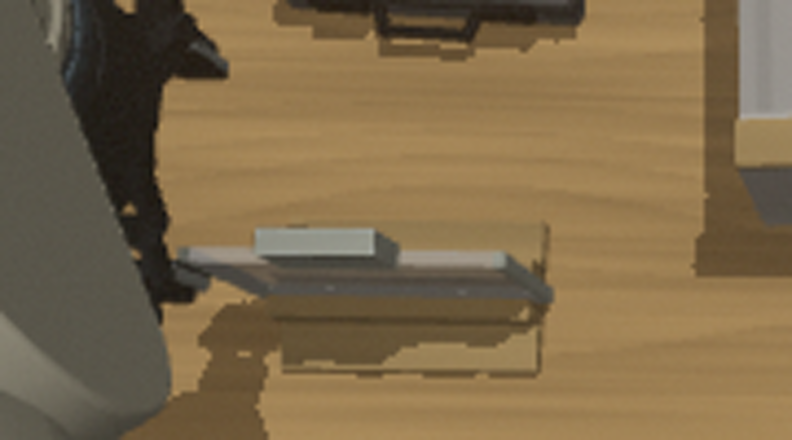

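Emit:
{"name": "drive_tool", "arguments": {"moves": [[0,[-0.1,0.05,4],0],[0,[-0.1,0.1,8.8],0],[0,[-0.1,0.12,12.5],0],[0,[-0.1,0.14,15],0],[0,[-0.1,0.14,15.8],0],[0,[-0.1,0.14,15.8],0],[0,[-0.1,0.14,15.8],0]]}}

```text
clock: 20.18
eef_pos: [493.1, 328.6, 131.6]
tcp_rot: [-3.139, -0.002, 1.584]
contact_force: [0.1, -0.4, -0.4]
opening: 1.0
```

Run:
```python
from h import *
rel((492,328,130,1.583))
s=cam('scene');t=cam('top')
crop(s,'s12',410,80,520,235,3.7)
crop(t,'t12',100,140,280,240,4.4)
```

```text
t 20.18 tcp [493.1 328.6 131.6] rpy [-3.1392e+00 -2.0000e-03  1.5843e+00] F [ 0.1 -0.4 -0.4] open 1.0
(492, 328, 130, 1.583) -> [-0.06, -0.11, 0.16] 0.07
```

View pics/s12.png

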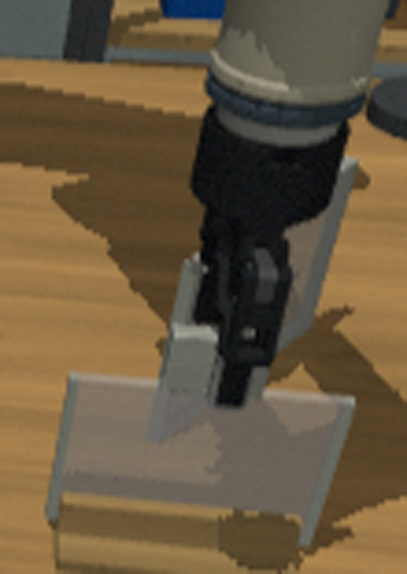

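View pics/t12.png

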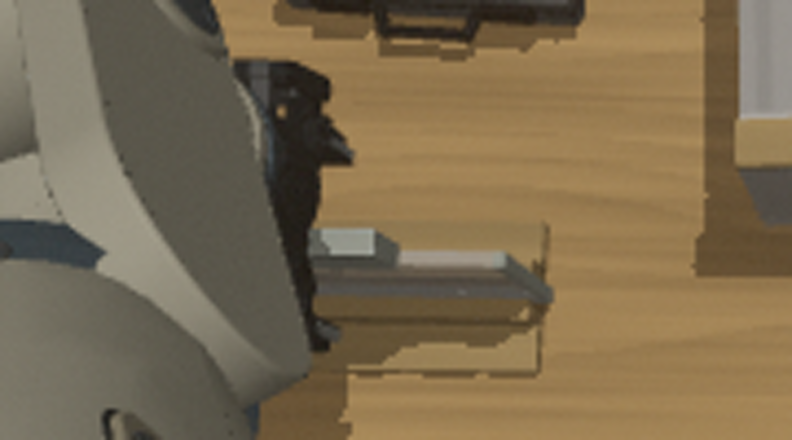

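Run:
```python
from h import *
s=cam('scene')
for y in (328,338): print(((proj(s,[(492,y,165),(499,y,165),(534.6,y,145),(534,y-11,145),(534,y+11,145)])-[410,80])*3.7).round(0).tolist())
print(((proj(s,loc([(7,30,165),(7,-30,165),(7,30,125),(7,-30,125)],(492,328,.012)))-[410,80])*3.7).round(0).tolist())
```

```text
[[220.0, 333.0], [221.0, 340.0], [220.0, 401.0], [200.0, 399.0], [239.0, 402.0]]
[[238.0, 335.0], [239.0, 341.0], [238.0, 403.0], [218.0, 400.0], [257.0, 404.0]]
[[274.0, 344.0], [170.0, 335.0], [259.0, 398.0], [157.0, 389.0]]
```

Emit:
{"name": "drive_tool", "arguments": {"moves": [[0,[-0.3,-0.1,0.15],0],[0,[-0.3,-0.1,0.15],0],[1,[-0.3,-0.1,0.15],0],[1,[-0.3,-0.1,0.15],0],[1,[-0.3,-0.1,0.15],0],[1,[-0.3,-0.1,0.15],0],[1,[-0.3,-0.1,0.15],0],[1,[-0.3,-0.1,0.15],0]], "grip_force": 60}}

```text
clock: 21.32
eef_pos: [492.0, 325.7, 129.9]
tcp_rot: [-3.139, -0.002, 1.584]
contact_force: [0.5, -0.0, 0.5]
opening: 0.154
```

Run:
```python
from h import *
st()
s=cam('scene');t=cam('top')
crop(s,'s13',410,80,520,235,3.7)
```

```text
t 21.32 tcp [492.  325.7 129.9] rpy [-3.1392e+00 -2.0000e-03  1.5845e+00] F [ 0.5 -0.   0.5] open 0.154
```

View pics/s13.png

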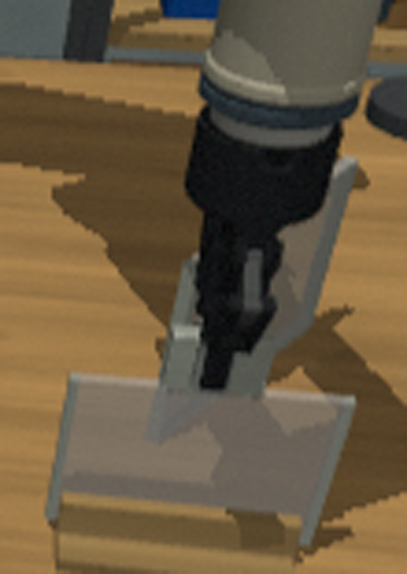

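Run:
```python
from h import *
a=cabw(0,-10,0)
rel((492,325.7,195),(495,a[1],195,1.626),(a[0],a[1],195,1.626))
```

```text
t 21.43 tcp [492.  325.7 129.9] rpy [-3.1392e+00 -2.0000e-03  1.5845e+00] F [0.5 0.3 1.8] open 0.157
(492, 325.7, 195) -> [0.01, -0.01, -6.51] 0
(495, -31.9, 195, 1.626) -> [-35.75, -0.2, -6.58] -2.38
(560.7, -31.9, 195, 1.626) -> [-35.84, 6.36, -6.6] -2.38
```

Emit:
{"name": "drive_tool", "arguments": {"moves": [[1,[0,0,-1],0],[1,[0,0,-2.5],0],[1,[0,0,-4.5],0],[1,[0,0,-6.5],0],[1,[-3,0,-6.5],0],[1,[-8,0,-6.5],-0.5],[1,[-13,0,-6.5],-1],[1,[-18,0,-6.5],-1.5],[1,[-23,0,-6.5],-2],[1,[-28,0,-6.5],-2.4],[1,[-33,-0.1,-6.5],-2.4],[1,[-35.8,-0.2,-6.6],-2.4]]}}

```text
clock: 22.92
eef_pos: [495.0, -34.6, 196.3]
tcp_rot: [-3.14, -0.002, 1.625]
contact_force: [0.5, 1.0, -1.6]
opening: 0.156
```

Run:
```python
from h import *
a=cabw(0,-10,0)
s=cam('scene');t=cam('top')
rel((495,a[1],195,1.626),(a[0],a[1],200,1.626))
crop(s,'s14',230,40,400,245,2.9)
crop(t,'t14',230,95,410,245,4.3)
```

```text
t 23.02 tcp [495.2 -34.8 196.3] rpy [-3.1404e+00 -1.3000e-03  1.6236e+00] F [ 0.2  0.6 -1. ] open 0.155
(495, -31.9, 195, 1.626) -> [0.29, -0.0, 0.13] -0.14
(560.7, -31.9, 200, 1.626) -> [-0.05, 6.56, -0.38] -0.14
```

View pics/s14.png

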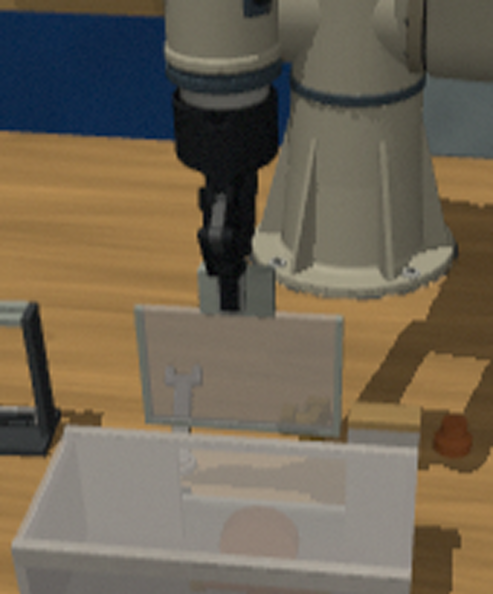

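View pics/t14.png

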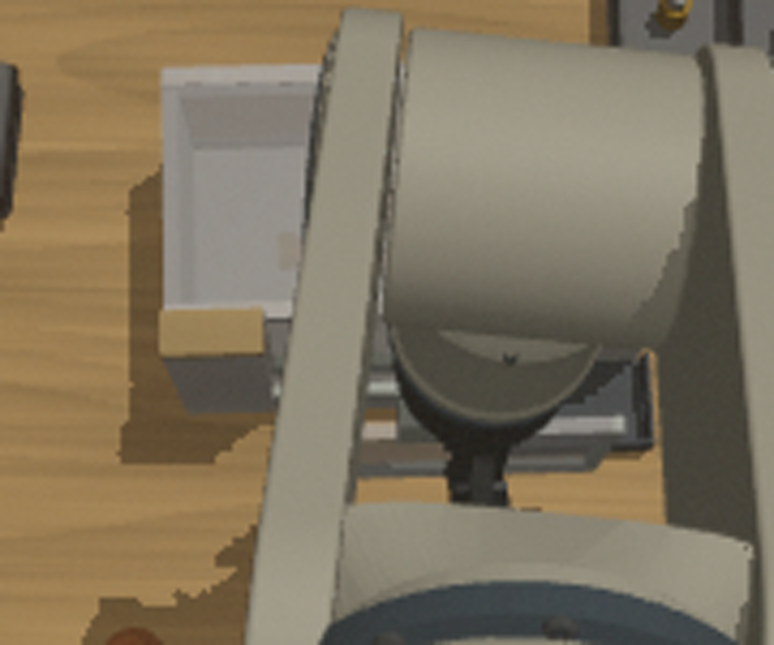

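Emit:
{"name": "drive_tool", "arguments": {"moves": [[1,[-0.1,1.5,-0.4],-0.1],[1,[-0.2,3.5,-0.4],-0.1],[1,[-0.25,5.3,-0.4],-0.1],[1,[-0.25,6.3,-0.4],-0.1],[1,[-0.25,6.58,-0.4],-0.1],[1,[-0.25,6.58,0.5],-0.1],[1,[-0.25,6.58,2],-0.1],[1,[-0.25,6.58,2],-0.1],[1,[-0.25,6.58,2],-0.1]]}}

```text
clock: 24.15
eef_pos: [560.8, -33.9, 176.0]
tcp_rot: [-3.14, -0.001, 1.625]
contact_force: [-0.1, 0.3, -2.4]
opening: 0.159
```

Run:
```python
from h import *
a=cabw(0,-12,0)
s=cam('scene');t=cam('top')
rel((a[0],a[1],176,1.626),(a[0],a[1],155,1.626))
crop(s,'s15',230,80,400,245,3.5)
crop(t,'t15',230,95,410,245,4.3)
```

```text
t 24.25 tcp [561.2 -33.9 176.5] rpy [-3.1410e+00 -1.2000e-03  1.6253e+00] F [ 0.1  0.5 -1.7] open 0.158
(560.9, -33.9, 176, 1.626) -> [-0.0, -0.03, 0.05] -0.04
(560.9, -33.9, 155, 1.626) -> [-0.0, -0.03, 2.15] -0.04
```

View pics/s15.png

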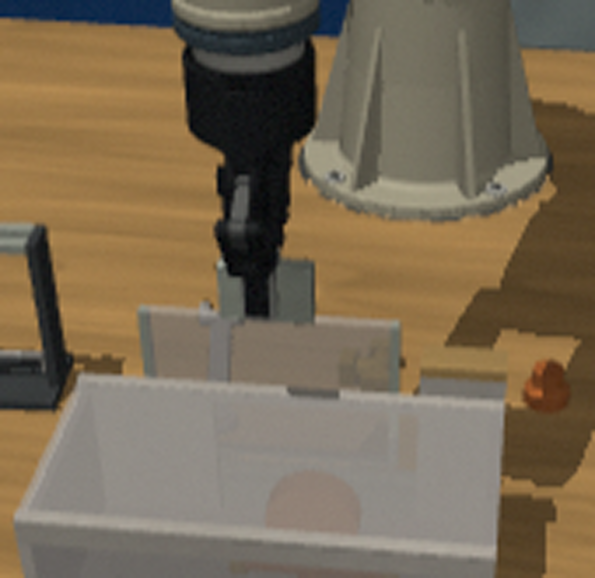

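View pics/t15.png

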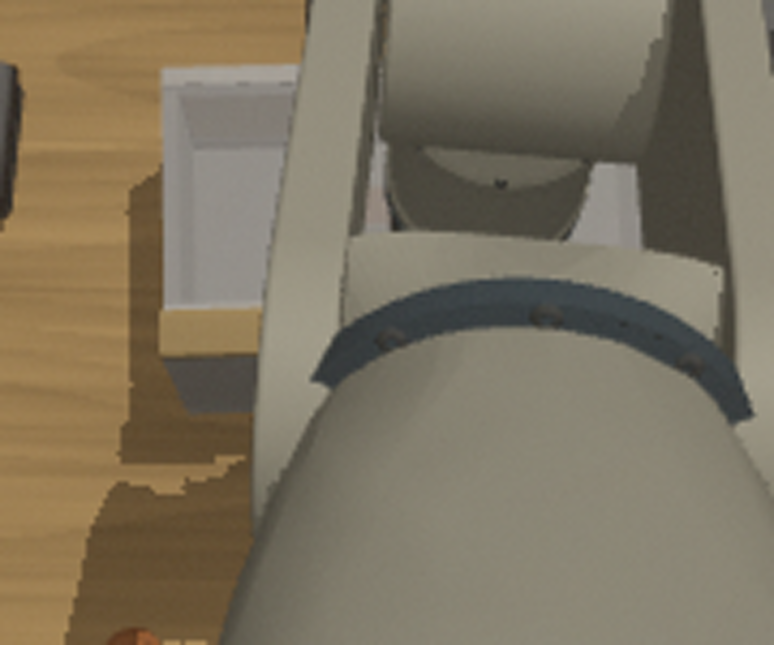

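Emit:
{"name": "drive_tool", "arguments": {"moves": [[1,[0,-0.03,0.5],0],[1,[0,-0.03,1.0],0],[1,[0,-0.03,1.4],0],[1,[0,-0.03,1.8],0],[1,[0,-0.03,1.8],0]]}}

```text
clock: 24.88
eef_pos: [560.6, -33.8, 158.1]
tcp_rot: [-3.14, -0.001, 1.625]
contact_force: [1.0, 0.4, -2.6]
opening: 0.15
```

Emit:
{"name": "drive_tool", "arguments": {"moves": [[1,[0,0,0.5],0],[1,[0,0,1.0],0],[1,[0,0,1.3],0],[1,[0,0,1.3],0]]}}

```text
clock: 25.38
eef_pos: [560.4, -33.8, 144.7]
tcp_rot: [-3.14, -0.001, 1.625]
contact_force: [0.1, -0.6, -2.1]
opening: 0.152
```

Emit:
{"name": "drive_tool", "arguments": {"moves": [[1,[0,0,0.2],0],[1,[0,0,0.35],0],[1,[0,0,0.35],0],[1,[0,0,0.35],0]]}}

```text
clock: 25.88
eef_pos: [560.4, -33.8, 141.3]
tcp_rot: [-3.14, -0.001, 1.625]
contact_force: [-0.1, -0.4, -2.3]
opening: 0.157
```

Run:
```python
from h import *
b=cabw(0,30,0);c=cabw(0,43,0)
rel((*b[:2],141,1.626),(*c[:2],141,1.626))
```

```text
t 25.88 tcp [560.4 -33.8 141.3] rpy [-3.1397e+00 -1.4000e-03  1.6252e+00] F [-0.1 -0.4 -2.3] open 0.157
(558.6, 8.1, 141, 1.626) -> [4.2, 0.04, 0.04] -0.04
(557.8, 21.0, 141, 1.626) -> [5.49, 0.03, 0.04] -0.04
```

Emit:
{"name": "drive_tool", "arguments": {"moves": [[1,[0.5,0.02,0.04],0],[1,[1,0.02,0.04],0],[1,[1.5,0.03,0.04],0],[1,[2,0.03,0.04],0],[1,[2.4,0.03,0.04],0],[1,[2.8,0.03,0.04],0],[1,[2.8,0.03,0.04],0]]}}

```text
clock: 26.75
eef_pos: [559.2, -5.6, 140.9]
tcp_rot: [-3.14, -0.001, 1.626]
contact_force: [0.3, 0.9, -2.0]
opening: 0.155
```

Emit:
{"name": "drive_tool", "arguments": {"moves": [[1,[0.5,0,0],0],[1,[1,0,0],0],[1,[1.5,0,0],0],[1,[2,0,0.03],0],[1,[2.2,0,0.03],0],[1,[2.2,0,0.03],0]]}}

```text
clock: 27.5
eef_pos: [558.0, 16.6, 140.7]
tcp_rot: [-3.14, -0.001, 1.626]
contact_force: [0.6, 0.1, -2.4]
opening: 0.156
```

Emit:
{"name": "drive_tool", "arguments": {"moves": [[1,[0.15,0,0],0],[1,[0.3,0,0],0],[1,[0.3,0,0],0]]}}

```text
clock: 27.88
eef_pos: [557.8, 19.6, 140.7]
tcp_rot: [-3.14, -0.001, 1.626]
contact_force: [0.5, 0.4, -2.1]
opening: 0.152
```

Emit:
{"name": "drive_tool", "arguments": {"moves": [[1,[0.15,0,0],0],[1,[0.3,0,0],0],[1,[0.3,0,0],0]]}}

```text
clock: 28.25
eef_pos: [558.0, 20.2, 141.1]
tcp_rot: [-3.14, 0.003, 1.627]
contact_force: [-0.8, -13.5, 1.8]
opening: 0.158
```

Emit:
{"name": "drive_tool", "arguments": {"moves": [[1,[0.1,0,0],0],[1,[0.2,0,0],0],[1,[0.2,0,0],0]]}}

```text
clock: 28.62
eef_pos: [558.1, 20.3, 141.4]
tcp_rot: [-3.14, 0.006, 1.628]
contact_force: [-0.8, -12.0, 0.8]
opening: 0.151
```

Emit:
{"name": "drive_tool", "arguments": {"moves": [[1,[-0.05,0,0],0],[1,[-0.05,0,0.1],0],[1,[-0.05,0,0.15],0],[1,[-0.05,0,0.15],0]]}}

```text
clock: 29.12
eef_pos: [558.4, 19.8, 140.3]
tcp_rot: [-3.141, 0.006, 1.628]
contact_force: [0.3, -3.0, 4.1]
opening: 0.156
```

Run:
```python
from h import *
st()
s=cam('scene')
crop(s,'s16',225,100,390,255,4)
```

```text
t 29.12 tcp [558.4  19.8 140.3] rpy [-3.1411  0.0061  1.6285] F [ 0.3 -3.   4.1] open 0.156
```

View pics/s16.png

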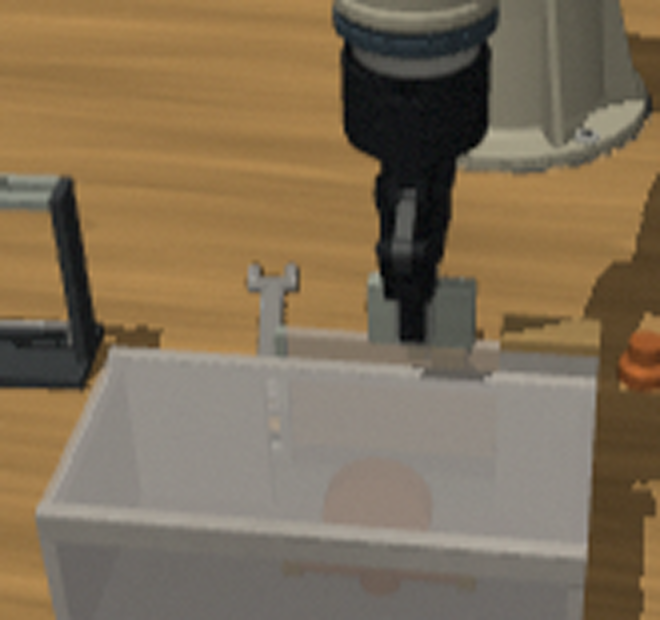

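Emit:
{"name": "drive_tool", "arguments": {"moves": [[0.8,[0,0,0],0],[0.5,[0,0,0],0],[0,[0,0,0],0],[0,[0,0,0],0],[0,[0,0,0],0],[0,[0,0,-2],0],[0,[0,0,-5],0],[0,[0,0,-9],0],[0,[0,0,-13],0],[0,[-5,-4,-13],0],[0,[-10,-8,-13],0],[0,[-15,-12,-13],0]]}}

```text
clock: 30.68
eef_pos: [448.8, -133.5, 271.5]
tcp_rot: [3.141, 0.006, 1.629]
contact_force: [0.6, -1.1, 0.0]
opening: 1.0
```

Emit:
{"name": "drive_tool", "arguments": {"moves": [[0,[-5,-4,0],0],[0,[-10,-8,0],0],[0,[-14,-10,0],0],[0,[-14,-10,0],0]]}}

```text
clock: 31.18
eef_pos: [355.7, -281.5, 272.6]
tcp_rot: [3.141, 0.007, 1.625]
contact_force: [0.8, 0.6, 0.2]
opening: 1.005
```

Run:
```python
from h import *
st()
s=cam('scene');t=cam('top')
cv2.imwrite('pics/s17full.png',s['color'][:,:,::-1])
crop(s,'s17',225,120,390,285,4.4*.8)
crop(t,'t17',250,95,400,215,5.3)
```

```text
t 31.18 tcp [ 355.7 -281.5  272.6] rpy [3.1413 0.0073 1.6249] F [0.8 0.6 0.2] open 1.005
```

View pics/s17full.png

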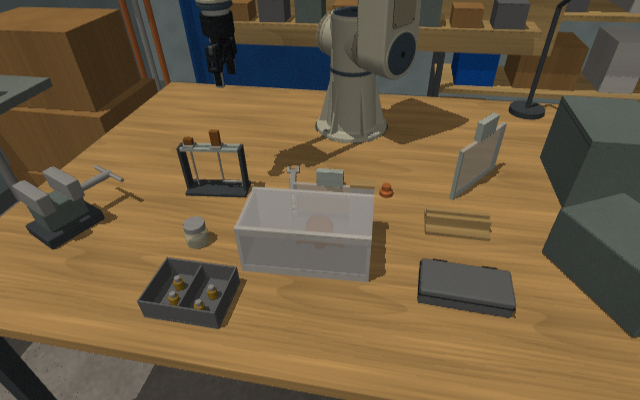

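View pics/t17.png

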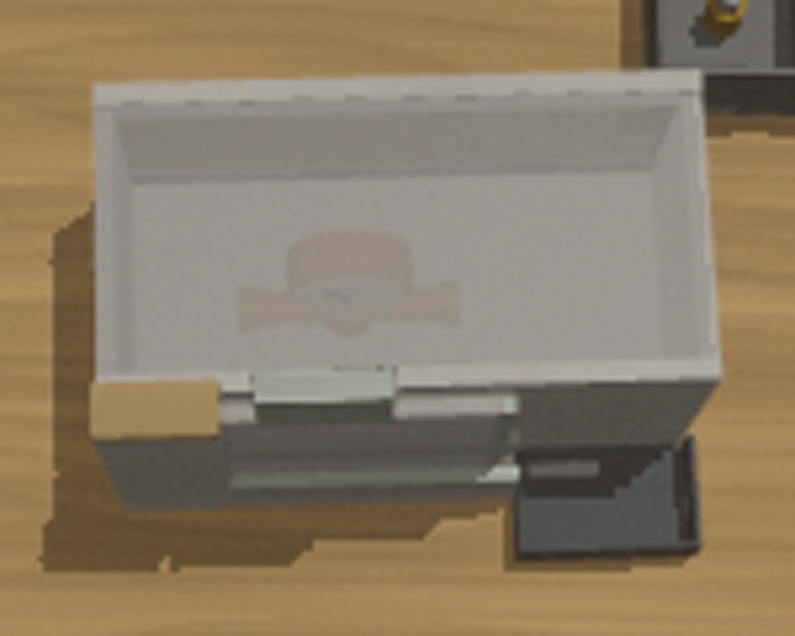

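View pics/s17.png

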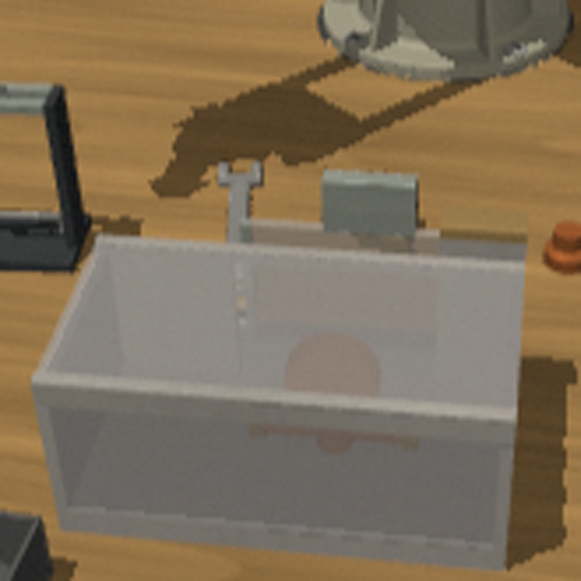

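Run:
```python
from h import *
t=cam('top'); s=cam('scene')
c=lambda u,v:((u+.5)/5.3-.5+250,(v+.5)/5.3-.5+95)
def inv(p,C=(560.2,-21.9,.055)):
    d=p[0,:2]-C[:2]; co,si=np.cos(C[2]),np.sin(C[2]); return (co*d[0]+si*d[1],-si*d[0]+co*d[1])
for n,uv,z in(('capNear',(218,437),148),('hL',(254,403),175),('hR',(393,400),175),('hLb',(254,371),175),('hRb',(393,368),175),('doorR near',(517,412),135),('doorR far',(517,396),135)): print(n,np.round(inv(back(t,[c(*uv)],z)),1))
c2=lambda u,v:((u+.5)/3.52-.5+225,(v+.5)/3.52-.5+120)
for n,uv,z in(('s hR',(323,172),175),('s hL',(418,175),175),('s door -y',(241,221),135)): print(n,np.round(inv(back(s,[c2(*uv)],z)),1))
```

```text
capNear [-13.2  90.3]
hL [-5.9 73.5]
hR [-6.3 15.1]
hLb [ 8.  73.1]
hRb [ 7.6 14.6]
doorR near [ -2.7 -40.9]
doorR far [  4.6 -41.3]
s hR [-2.8 14.7]
s hL [-5.9 74.7]
s door -y [  0.3 -40. ]
```

Run:
```python
from h import *
print(r.sign_off()); st()
```

```text
the job is handed in; nothing more can be done
None
the job is handed in; nothing more can be done
```

The job is handed in at about 31 s of the 72 s allowed. The sign-off gives no verdict, so what follows is from my own checks.

**What I did**
- **Mandrel:** I hooked it from behind in the pocket and dragged it along the track into the tray.
- **Pick:** I hung it back in its place in the rack slit.
- **Door:** Of the two doors I took the one in the plywood stand, which measured about 170 mm wide; the other is about 227 mm. I lowered it into the track ahead of the pocket, slid it in until the end wall pushed back (about 13 N), then set it on the floor and let go.

**What the last checks showed**
- **Mandrel:** it lies flat in the tray in the top picture.
- **Pick:** it hangs in the slit in the scene picture.
- **Door:** its handle spans cabinet y 15 to 74 (15 to 75 expected) and its free edge is at about −41 (−40 expected). By the same picture it is centred within about 1 mm and in line.
- **Robot and bystanders:** the gripper is open and well clear. The scriber, wrench, jar, collar and case look unmoved. The tee is hidden behind the door's handle in the last scene picture, so I could not confirm it, but nothing came near it.
- **Disagreements:** the two cameras put the track's centre line about 2 mm apart in x. I settled it by feeling both sides of the track with the pick.

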